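Change the battery pack of a ward monitor

ROBOT

A 6-joint arm with a two-finger parallel gripper is mounted at the origin on the work surface. World frame = base frame: x ahead of the robot, y to its left, z up, the work surface at z = 0. Lengths are in mm, angles in rad, forces in N, time in s.
With the tool pointing down it reaches from about 325 to 850 mm from the base axis. Payload 15.5 kg.
Tool frame: the origin (TCP) lies midway between the tips of the shut fingers; the grasp point (between the pads) lies 19 mm behind it; z points along the fingers, y is the direction in which the jaws open and shut (so a half turn about z gives the same grasp; the last joint's range is limited). The gripper opens to 91 mm and grips with 3 to 60 N. Pads are 32 mm wide; open, the fingers measure 118 mm over their backs; the gripper's body (76 mm by 178 mm) begins 60 mm behind the grasp point.
Start: joints at [1.125, 0.494, 1.345, -0, 1.302, -0.096], TCP at [214.189, 587.154, 213.915] pointing down, gripper open.
Joint ranges: [-2.91, 2.91], [-0.82, 2.16], [0.22, 2.67], [-1.22, 4.37], [0.12, 2.79], [-3.08, 3.08]. Speed limits (rad/s): [1.89, 1.89, 2.57, 3.01, 3.01, 3.01].

INTERFACE

Orientations are given as a unit quaternion [w, x, y, z].
In Python, from bench import bot, vision, models gives the robot as it stands.
- The arm moves only by the shell command python3 -m jog 'ROWS' [FORCE]. ROWS is JSON, a list of rows, each a list of 7 numbers: the shift along the world's x, y, z in m, then the turn, a rotation vector about the world's x, y, z in degrees, then the gripper's target within -1 to 1 (shut at 1, half-way at 0, fully open at -1). In form: [[x, y, z, ax, ay, az, grip], ...]. A call has 1 to 5 rows; each row shifts and turns the commanded pose from where the row before left it; what a row does not reach is not made up. A row lasts 1/8 s, in which the tool goes at most 62.5 mm and 10.7 degrees, less where a joint would pass 70% of its speed; a pose out of reach is approached as far as the arm can. A call is refused whole if a number of a shift passes 0.0625 or a number of a turn 10.7, either way. A call with a gripper value outside its range is refused whole. The fingers move at their own pace and stop on an object; FORCE is the grip in N (left out, the last holds). Time passes only in rows, so rows that do not move let the fingers close. It gives the time, the measured TCP pose, the force and the opening at its end, in the units of the state.
- bot.observe(): the state, without advancing time (a new reading comes with each control period).
- vision.snapshot(name): name is "side" or "top" or "wrist"; returns a dict with "image" (480x640x3 uint8, blue, green, red), "range_z" (480x640 float32, mm along the optical axis (not along the pixel's ray), 0 where there is no reading), "fx", "fy", "cx", "cy" (pixels), "k1" (the pictures are not rectified: a ray, as slopes to the right and down, at radius r is drawn at 1 + k1 r^2 times it, then the intrinsics apply), "origin" and "rotation" of the camera in the world. Camera axes: x right, y down, z forward; pixel columns grow to the right and rows downward; lengths in mm; the calibration is good to about 2 mm. A picture is of the moment at which its call begins.
- bot.finish_job(): hands the job in, once; it reports no verdict.
Trained networks look in a picture, given as the dict that the camera call returned (one of the last four; its "shot" number tells which), for a name from the list of things; names that differ only in an ending like _2 or _b are one class to them, and where a whole thing is asked for, a point or a joint stands for the part that bears it (a point fixed in the world has none). Each returns a list of dicts, best first, with "conf" (0 to 1); they miss things now and then, are a little off and sometimes report something else, mostly with a low value. They report only what shows in the picture. A call takes as long as a camera call. They do not tell look-alikes from the thing itself.
- models.find_in(thing, picture): "xy" ([column, row] in pixels, amid what is visible of it).
- models.silhouettes(thing, picture): "region" (480x640 bool, what is visible of it) and "xy" ([column, row] in pixels, amid what is visible of it).
The state is a dict: "time_s": time; "joints": joint angles; "joint_velocities": joint speeds; "effort": joint torques, N m; "eef_pos": TCP position; "ee_rot": TCP orientation; "force": force on the tool from outside, world axes, zero at the start; "wrist_torque": the same for the moment, N m; "finger_gap": opening from 0.0 (shut) to 1.0 (fully open).
Only numpy, scipy, OpenCV 4.12 (cv2) and the standard library are available. Lean on these libraries where they do the work, as an engineer would, in place of code of your own. Each camera call takes 0.05 s, during which the arm holds its last target.

TASK

Change the battery of the patient monitor lying on its screen: press down on the bevelled end of the flat pack, over the thumb well, so that its contact end tips up out of the bay, draw the pack out by that end and set it fully down in the empty charging cradle. Then take the charged pack from the other cradle and seat it in the monitor's bay, flush with the monitor's back. Each pack goes in label up with its contacts at the contact end; do not drop the packs, and leave the other things on the desk as they are.

Things in the scene. Friction and masses are not known exactly. Their poses are not given: they have to be found in the camera images.
- monitor: Patient monitor lying on its screen: white fixed block, 220 mm (x) by 160 mm (y) by 52 mm high, origin at the centre of its underside. Its back (top side) is flat round the bay but for details under 1 mm high. The carrying handle, 37 mm high at most, reaches 145 mm out in +x; x points to the handle, z up.
- bay (a point): Middle of the mouth of the monitor's battery bay, level with its back, 52 mm above the desk; x along the bay to its thumb-well end, z up. The bay is 114 x 42 mm, its floor 18 mm down, so that a pack lies flush with 2 mm to spare all round. The mouth has a 3 mm lead-in. The floor ends 5.5 mm to +x of the middle; beyond it is the thumb well. The bay's contacts are at the -x end.
- well (a point): Point 42 mm to +x of the middle of the bay, at the mouth, over the thumb well (46 mm deep, with a scoop 15 mm deep and 15 long cut in the wall beyond its end). Pressed down here by some 14 mm (a few N), the pack rocks on the floor's edge to about 0.52 rad, its bevelled end in the well, and stays so when let go; it slides some 10 mm to +x; its contact end is then clear, underside 8 mm, top edge 24 mm above the back.
- pack_flat_centre (a point): Middle of the flat (spent) pack, 9 mm above its underside: black box 110 mm long (x), 38 wide (y), 18 thick (z, paper label up), about 180 g, balanced at its middle. Its +x end is bevelled 12 x 12 mm along the top edge, after four grey ribs; the -x end is square with three brass contacts. At the start it lies flush in the monitor's bay, axes as the bay's.
- pack_flat_contacts (a point): Middle of the square contact end of the flat pack: 55 mm from its centre in -x. Axes as the pack's.
- pack_charged_centre (a point): Middle of the charged battery pack, half-way up, the same in size, shape and axes as the flat pack. At the start it lies level in the occupied cradle, its axes along the cradle's.
- pack_charged_contacts (a point): Middle of the square contact end of the charged pack: 55 mm from its centre in -x. Axes as the pack's.
- cradle_free: Empty charging cradle, fixed, grey: a base plate 156 mm (x) by 84 mm (y), 8 mm thick; on it the seat's floor, 20 mm above the desk: in the -x half a tongue 34 mm wide, open beside it for the fingers; in the +x half 66 mm wide with cheeks 7 mm high, 43 mm apart (from x = 16 mm on; 3 mm lead-in). End walls 115 mm apart, 5 and 6 mm high. Origin: on the desk under the seat's middle.
- cradle_free_seat (a point): Middle of the seat's floor in the empty cradle, 20 mm above the desk; x along the seat to the cable end, z up. A seated pack lies level on this floor (its centre 9 mm above it, its top 11 mm above the cheeks), contacts at the -x end, where the seat has brass contacts.
- cradle_full_seat (a point): The same point of the other, equal cradle, in which the charged pack lies at the start; it stays empty at the end.
- stapler: Black and grey stapler, 130 x 36 x 48 mm, long in its x; leave alone. Origin: centre of its underside.
- sanitiser: Clear bottle of hand sanitiser, 64 mm across, 150 mm high, standing; leave alone. Origin: centre of its underside.
- mug: White mug, 78 mm across, 92 mm high, handle at its +y; leave alone. Origin: centre of its underside.
- pill_jar: White pill jar, 54 mm across, 80 mm high; leave alone. Origin: centre of its underside.
- tape: Roll of paper tape lying flat, 84 mm across, 24 mm high; leave alone. Origin: centre of its underside.
- oximeter: Grey and white finger clip oximeter, 62 x 34 x 32 mm; leave alone. Origin: centre of its underside.
- thermometer: White stick thermometer, 142 x 22 x 14 mm, long in its x; leave alone. Origin: centre of its underside.
Mind the look-alikes: they are no part of the job. Leave any black or orange look-alike of the cradle_free alone.

How it is judged:
By the outcome, as a careful person would: the job done as asked, in the order asked, and still so for the second after the job is handed in, with the robot touching nothing.
It also fails if it takes over 64 s, if anything falls off the work surface, if the arm or the gripper's body presses on something with over 40 N, if the wrist force passes 120 N, or if a joint passes its speed limit or range.

## Working session

There is one attempt and no reset: what is moved stays moved. The work goes in short steps, Python scripts to look and compute and a shell command to move; the robot and the scene stay as the last step left them, time stands still between calls to the robot, and variables do not carry over. Pictures are saved under pics/ and viewed, and the job is handed in when it is done.

```bash
ls; mkdir -p pics
python3 - <<'E'
from bench import bot, vision, models
import cv2
s=bot.observe(); print({k:s[k] for k in ('time_s','eef_pos','ee_rot','force','finger_gap')})
for n in ('side','top'):
    p=vision.snapshot(n); cv2.imwrite(f'pics/{n}0.png',p['image']); print(n,p['fx'],p['cx'],p['cy'],p['k1'],p['origin'],p['rotation'])
E
```

```text
pics
{'time_s': 0.0, 'eef_pos': array([214.02835319, 586.80219877, 213.35062051]), 'ee_rot': array([-1.46961969e-04,  1.74004955e-01,  9.84744591e-01, -5.87032710e-04]), 'force': array([-0.69186555,  0.5224091 ,  0.31591414]), 'finger_gap': 0.9986833299216218}
side 506.8395529354235 323.432960785009 245.0869356660164 -0.10661135948894188 [ 233.586154   -965.26662246 1215.05881229] [-0.3522602   0.92351283 -0.14468707  0.04585254]
top 599.6529586295607 318.17930326124343 235.73561874999044 0.0023324257490136735 [ 329.76283682   25.84309143 1699.73601129] [-0.04459747  0.70871355 -0.70267958  0.0444699 ]
```

View pics/side0.png

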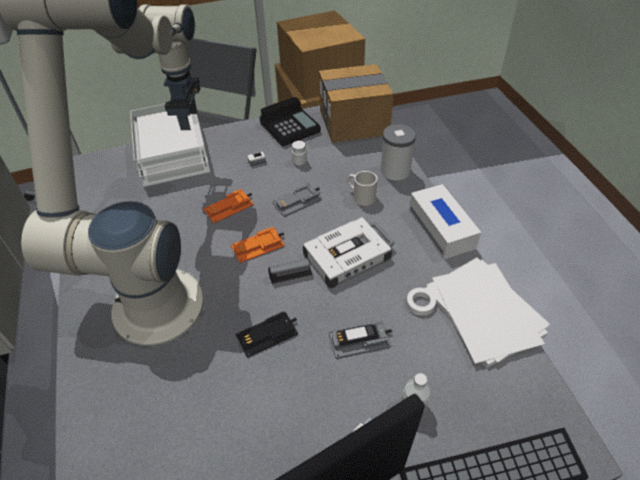

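View pics/top0.png

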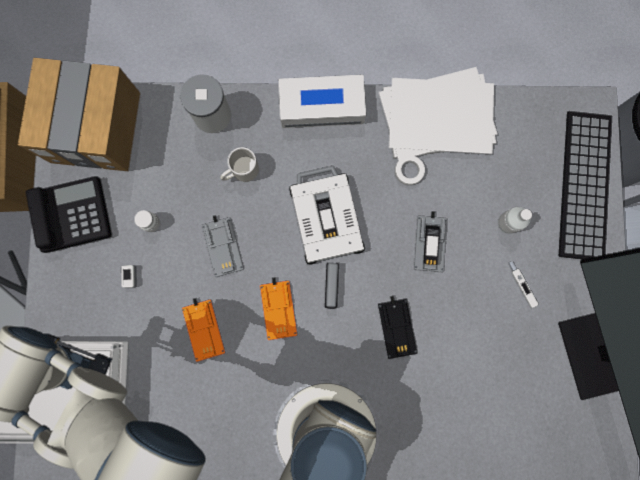

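```bash
cat > h.py <<'E'
from bench import bot, vision, models
import numpy as np, cv2
from scipy.spatial.transform import Rotation as R
def Rm(q): return R.from_quat([q[1],q[2],q[3],q[0]]).as_matrix()
def rays(p,uv):
    uv=np.atleast_2d(np.asarray(uv,float)); d=np.c_[(uv[:,0]-p['cx'])/p['fx'],(uv[:,1]-p['cy'])/p['fy']]
    u=d.copy()
    for _ in range(20):
        r2=(u**2).sum(1,keepdims=True); u=d/(1+p['k1']*r2)
    return np.c_[u,np.ones(len(u))]
def at_z(p,uv,z):
    d=rays(p,uv)@Rm(p['rotation']).T; o=np.array(p['origin']); t=(z-o[2])/d[:,2]
    return o+t[:,None]*d
def cloud(p,uv):
    uv=np.atleast_2d(uv).astype(int); z=p['range_z'][uv[:,1],uv[:,0]]
    return np.array(p['origin'])+(rays(p,uv)*z[:,None])@Rm(p['rotation']).T
def proj(p,P):
    c=(np.atleast_2d(P)-np.array(p['origin']))@Rm(p['rotation']); u=c[:,:2]/c[:,2:]
    r2=(u**2).sum(1,keepdims=True); u=u*(1+p['k1']*r2)
    return np.c_[u[:,0]*p['fx']+p['cx'],u[:,1]*p['fy']+p['cy']]
E
python3 - <<'E'
from h import *
np.set_printoptions(precision=1,suppress=True)
p=vision.snapshot('top')
print(cloud(p,[[300,330],[520,150],[222,245],[327,217],[431,243],[340,250]]))
for n in ['monitor','cradle_free','cradle_full_seat','pack_flat_centre','pack_charged_centre','pack_flat_contacts','pack_charged_contacts','bay','well','cradle_free_seat']:
    for r in models.find_in(n,p)[:5]: print(n,round(r['conf'],2),r['xy'],cloud(p,[np.array(r['xy'])])[0])
for n in ['monitor','cradle_free','pack_flat_centre','pack_charged_centre']:
    for r in models.silhouettes(n,p)[:5]:
        v,u=np.nonzero(r['region']); P=cloud(p,np.c_[u,v]); rect=cv2.minAreaRect(P[:,:2].astype(np.float32)); print(n,round(r['conf'],2),len(u),np.median(P,0),rect)
E
```

```text
[[ 278.3   75.9   -7.4]
 [ 800.3 -556.4    4.6]
 [ 513.6  297.3   23.5]
 [ 591.8    2.9   48.5]
 [ 522.5 -287.7   38.5]
 [ 499.5  -33.6   50.8]]
monitor 0.79 [321.6, 218.2] [586.4  19.7  64.3]
cradle_free 0.96 [203.5, 327.5] [285.3 342.3  28.1]
cradle_free 0.88 [278.0, 307.8] [341.8 136.7  25.7]
cradle_free 0.76 [398.3, 327.4] [ 289.6 -196.6   16.7]
cradle_full_seat 0.73 [424.2, 241.1] [ 530.6 -272.1   17. ]
cradle_full_seat 0.25 [151.4, 222.7] [568.8 483.4  80.9]
pack_flat_centre 0.86 [328.2, 215.6] [596.9   0.2  52.1]
pack_charged_centre 0.74 [432.4, 243.9] [ 523.2 -291.5   33. ]
pack_charged_centre 0.36 [325.7, 220.9] [582.7   8.5  52.7]
pack_charged_centre 0.21 [319.8, 218.2] [589.1  25.2  46.7]
pack_flat_contacts 0.65 [326.5, 218.2] [588.8   5.7  49.5]
pack_charged_contacts 0.72 [428.6, 245.4] [ 516.6 -278.9   40.5]
bay 0.55 [321.3, 220.0] [582.3  19.6  54.6]
cradle_free_seat 0.76 [278.2, 308.6] [339.1 137.1  19.2]
cradle_free_seat 0.58 [218.8, 247.6] [508.5 309.4  17.3]
monitor 0.79 4436 [594.8   8.1  51.7] ((545.4835205078125, -8.159149169921875), (403.197265625, 173.282684326
[... 340 characters left out ...]
[332.2 136.4  17. ] ((334.024658203125, 136.73374938964844), (168.80894470214844, 150.7914276123047), 45.001609802246094)
cradle_free 0.74 1612 [510.3 296.2  17.3] ((426.84051513671875, 215.92454528808594), (404.2483825683594, 137.12538146972656), 44.2083854675293)
cradle_free 0.58 1746 [276.9 342.1  17.1] ((327.8382873535156, 218.30735778808594), (169.93626403808594, 365.3169250488281), 18.949689865112305)
cradle_free 0.46 525 [588.3   3.1  52.6] ((487.396240234375, 1.657999038696289), (313.86834716796875, 56.74055099487305), 1.5245016813278198)
pack_flat_centre 0.87 518 [588.9   3.2  52.5] ((487.395751953125, 1.6772403717041016), (313.86834716796875, 56.70204544067383), 1.5245016813278198)
```

Run:
```python
from h import *
p=vision.snapshot('top')
i=p['image']; cv2.imwrite('pics/t1.png',cv2.resize(i[160:300,190:460],None,fx=2.95,fy=2.95,interpolation=cv2.INTER_CUBIC))
p=vision.snapshot('wrist'); cv2.imwrite('pics/w0.png',p['image']); print(p['fx'],p['origin'],Rm(p['rotation']),p['k1'])
```

```text
355.5374500174312 [141.64347143 613.17157375 383.84862131] [[ 3.42066963e-01  9.03694898e-01  2.57537811e-01]
 [ 9.39675358e-01 -3.29156852e-01 -9.30912922e-02]
 [ 6.44209384e-04  2.73845390e-01 -9.61773511e-01]] -0.06184438879721261
```

View pics/t1.png

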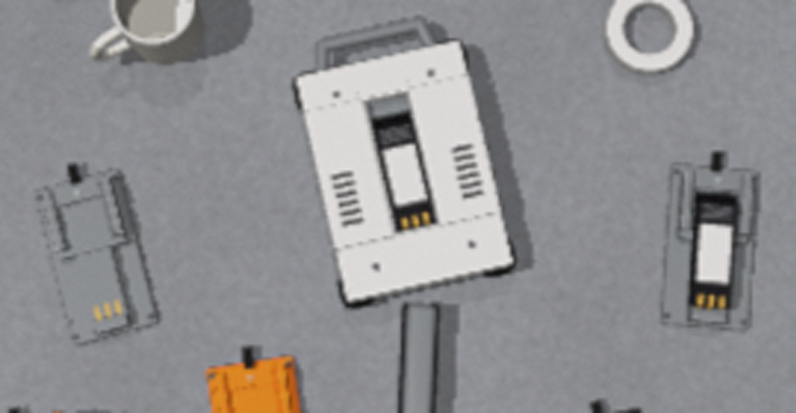

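View pics/w0.png

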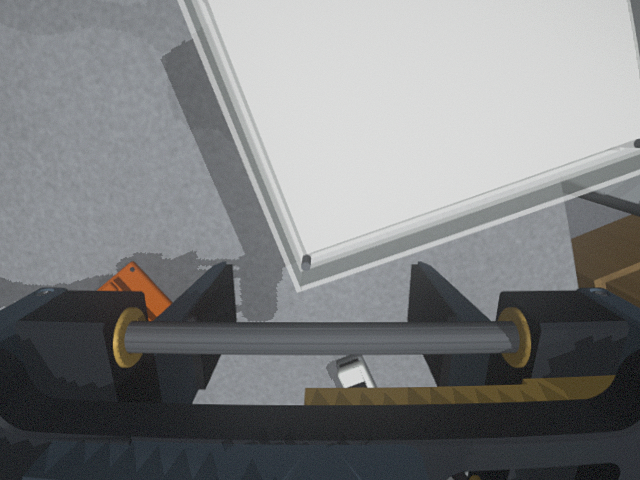

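Run:
```python
from h import *
np.set_printoptions(precision=1,suppress=True)
p=vision.snapshot('top')
c=lambda a:np.array(a)/2.95+[190,160]
def rep(n,a,z): print(n,at_z(p,c(a),z))
rep('mon corners FL,FR,NR,NL',[[297,80],[464,41],[513,262],[343,302]],50)
rep('pack contactL,R, ribL,R',[[396,230],[437,224],[373,119],[408,111]],52)
rep('free base corners',[[38,190],[115,170],[159,320],[78,343]],8)
rep('full base',[[672,163],[758,172],[748,330],[662,322]],8)
rep('charged L,R contact; ribL,R',[[690,310],[733,312],[696,193],[738,196]],38)
```

```text
mon corners FL,FR,NR,NL [[675.4 105.3  50. ]
 [714.6 -53.3  50. ]
 [503.4 -99.7  50. ]
 [464.5  59.2  50. ]]
pack contactL,R, ribL,R [[532.5  10.2  52. ]
 [538.5 -28.2  52. ]
 [638.1  32.7  52. ]
 [646.1  -0.3  52. ]]
free base corners [[573.9 355.9   8. ]
 [594.  282.1   8. ]
 [449.1 236.    8. ]
 [426.5 312.9   8. ]]
full base [[ 605.5 -256.9    8. ]
 [ 597.4 -340.     8. ]
 [ 444.4 -327.6    8. ]
 [ 451.3 -245.5    8. ]]
charged L,R contact; ribL,R [[ 460.7 -267.1   38. ]
 [ 459.2 -307.6   38. ]
 [ 572.  -274.3   38. ]
 [ 569.5 -314.1   38. ]]
```

```bash
python3 -m jog '[[0.043,-0.057,-0.001,0,0,3.2,1],[0.043,-0.057,-0.001,0,0,3.2,1],[0.043,-0.057,-0.001,0,0,3.2,1],[0.043,-0.057,-0.001,0,0,3.2,1],[0.043,-0.057,-0.001,0,0,3.2,1]]' 30; python3 -m jog '[[0.043,-0.057,-0.001,0,0,3.3,1],[0.043,-0.057,-0.001,0,0,3.3,1],[0.043,-0.057,-0.001,0,0,3.3,1],[0.043,-0.057,-0.001,0,0,3.3,1],[0.043,-0.057,-0.001,0,0,3.3,1]]'
```

```text
time_s: 1.62
eef_pos: [403.4, 336.1, 209.7]
ee_rot: [0.0, 0.034, 0.999, 0.0]
force: [0.7, 0.3, -0.1]
finger_gap: 0.485
time_s: 2.25
eef_pos: [591.7, 86.3, 205.3]
ee_rot: [0.0, -0.109, 0.994, 0.0]
force: [1.1, 1.1, 0.3]
finger_gap: 0.008
```

```bash
python3 -m jog '[[0,0,0,0,0,0,1],[0,0,0,0,0,0,1]]'
python3 - <<'E'
from h import *
p=vision.snapshot('wrist'); cv2.imwrite('pics/w1.png',p['image']); print(p['origin'])
import pickle; pickle.dump(p,open('w1.pkl','wb'))
E
```

```text
time_s: 2.5
eef_pos: [590.3, 88.2, 205.0]
ee_rot: [-0.0, -0.108, 0.994, 0.0]
force: [-0.5, -0.3, 0.4]
finger_gap: 0.009
[514.94011433  71.03599119 374.93735571]
```

View pics/w1.png

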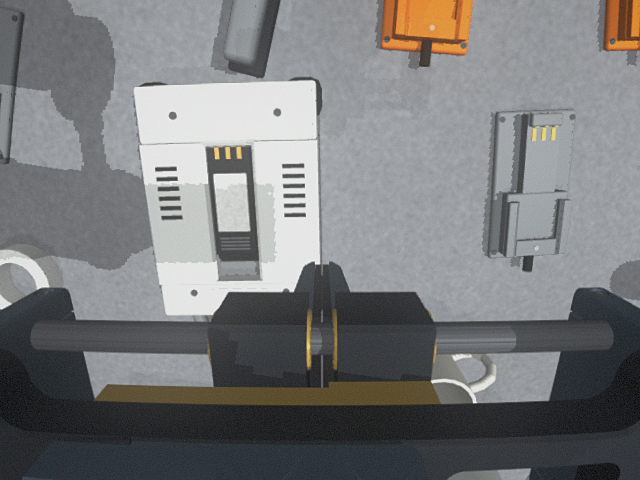

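Run:
```python
from h import *
import pickle; p=pickle.load(open('w1.pkl','rb'))
i=p['image']
a=cv2.resize(i[130:300,185:285],None,fx=3.4,fy=3.4,interpolation=cv2.INTER_CUBIC)
b=cv2.resize(i[95:275,475:590],None,fx=3.2,fy=3.2,interpolation=cv2.INTER_CUBIC)
o=np.zeros((578,740,3),np.uint8); o[:,:340]=a; o[:576,345:345+368]=b[:576]; cv2.imwrite('pics/w1z.png',o)
```

```text
(no output)
```

View pics/w1z.png

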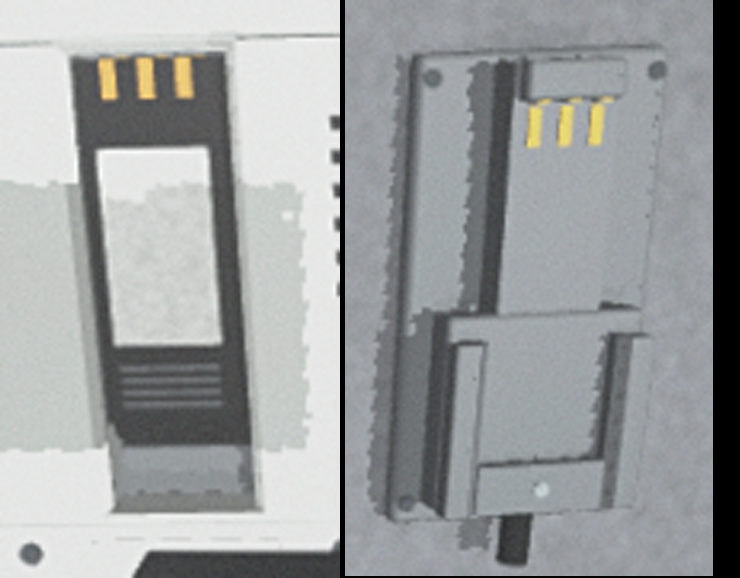

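Run:
```python
from h import *
import pickle; p=pickle.load(open('w1.pkl','rb'))
np.set_printoptions(precision=1,suppress=True)
A=lambda a:np.array(a)/3.4+[185,130]
B=lambda a:(np.array(a)-[345,0])/3.2+[475,95]
P=at_z(p,A([[75,57],[223,54]]),52); S=at_z(p,A([[110,430],[250,430]]),52);E=at_z(p,A([[110,443],[250,443]]),40)
print('pack',P,S,E,np.linalg.norm(P[0]-P[1]),np.linalg.norm(S[0]-S[1]))
d=S.mean(0)-P.mean(0); yaw=np.arctan2(d[1],d[0]); u=np.array([np.cos(yaw),np.sin(yaw)]);print(yaw,P.mean(0)[:2]+55*u)
C=at_z(p,B([[412,52],[663,47],[637,508],[390,518]]),8)
print('free',C,C.mean(0),[np.linalg.norm(C[i]-C[i-1]) for i in range(4)])
print([np.arctan2(*(C[i]-C[j])[1::-1]) for i,j in ((3,0),(2,1))], )
# seat: end block (z 25?) & far end wall; tongue floor z 20
D=at_z(p,B([[526,97],[624,100],[480,462],[605,462]]),20); print('seat ends',D)
print(at_z(p,B([[478,344],[612,344],[478,460],[606,458]]),27))
# monitor corners
M=at_z(p,[[134,86],[316,80],[169,314]],52); print('mon',M)
```

```text
pack [[542.6 -26.6  52. ]
 [533.8  11.3  52. ]] [[642.4  -3.2  52. ]
 [633.8  35.7  52. ]] [[651.2  -5.4  40. ]
 [642.2  35.   40. ]] 38.911729317313835 39.82378982654351
0.2348550967577512 [591.7   5.1]
free [[449.6 234.7   8. ]
 [428.  314.2   8. ]
 [573.6 365.3   8. ]
 [596.1 278.7   8. ]] [511.8 298.2   8. ] [np.float64(153.0290720939932), np.float64(82.42848749574206), np.float64(154.28604090549035), np.float64(89.46919897697512)]
[np.float64(0.2920523811649041), np.float64(0.3374925780997575)]
seat ends [[455.6 268.6  20. ]
 [448.8 299.7  20. ]
 [568.4 295.3  20. ]
 [559.  338.   20. ]]
[[531.  276.2  27. ]
 [521.1 319.7  27. ]
 [566.9 289.9  27. ]
 [556.8 332.5  27. ]]
mon [[504.5 -96.9  52. ]
 [468.2  56.2  52. ]
 [714.8 -43.8  52. ]]
```

```bash
python3 -m jog '[[0.015,-0.025,-0.018,0,0,0.3,1],[0.015,-0.025,-0.018,0,0,0.3,1],[0.014,-0.023,-0.019,0,0,0.2,1],[0,0,0,0,0,0,1],[0,0,0,0,0,0,1]]'
python3 - <<'E'
from h import *
p=vision.snapshot('wrist'); cv2.imwrite('pics/w2.png',p['image']); print(p['origin'])
import pickle; pickle.dump(p,open('w2.pkl','wb'))
E
```

```text
time_s: 3.18
eef_pos: [634.1, 16.5, 150.6]
ee_rot: [-0.0, -0.116, 0.993, 0.0]
force: [-1.1, 0.8, 0.7]
finger_gap: 0.004
[558.96336247  -1.87318873 320.52481305]
```

View pics/w2.png

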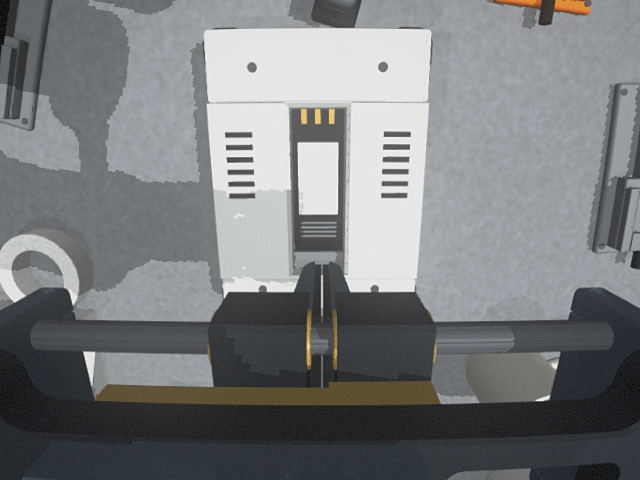

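Run:
```python
from h import *
import pickle; p=pickle.load(open('w2.pkl','rb'))
i=p['image']
cv2.imwrite('pics/w2z.png',cv2.resize(i[95:275,260:380],None,fx=3.3,fy=3.3,interpolation=cv2.INTER_CUBIC))
g=cv2.cvtColor(i,cv2.COLOR_BGR2GRAY)
for r in (130,140,220,240): print(r,g[r,282:302],g[r,338:358])
print(g[98:112,298], g[98:112,325])
```

```text
130 [233 232 230 229 230 231 236 177 124 114 101  92  95  91  93  93  93  91
  93  93] [ 93  93  92  89  97  90 113 128 158 193 192 189 203 233 232 231 230 231
 231 232]
140 [232 230 231 229 228 231 235 175 120 123 103  88  95  90  91  87  89  88
  90  86] [ 86  91  90  93  90  95 120 126 174 197 186 172 211 234 231 233 231 231
 231 232]
220 [200 203 202 205 204 176 166 168 172 140 113 113  83  72  79  80  82  76
  78  75] [ 89  88  87  85  87 115 122 198 206 201 203 225 233 230 232 232 232 231
 231 231]
240 [201 198 202 199 206 202 166 165 167 167 111 109  88  73  72  74  78  76
  75  68] [ 78  81  80  78  92 108 138 200 201 192 208 232 231 231 232 230 230 229
 232 230]
[231 231 221 214 220 197 198 197 202 170 123 110  92  93] [232 227 219 216 219 199 199 196 202 168 122 107  92  92]
```

View pics/w2z.png

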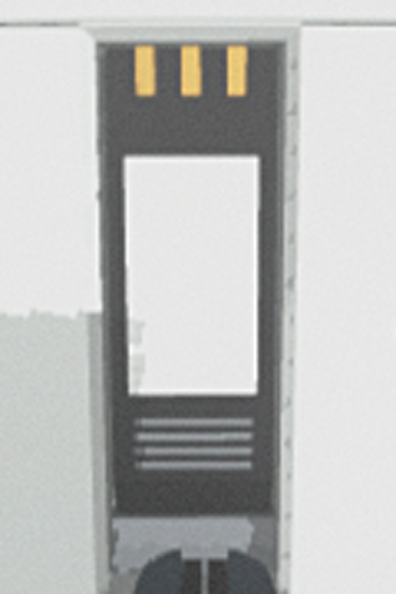

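Run:
```python
from h import *
import pickle; p=pickle.load(open('w2.pkl','rb'))
np.set_printoptions(precision=1,suppress=True)
f=lambda uv,z=52:at_z(p,uv,z)
a=f([[291,130],[344,130]]);b=f([[293.5,240],[342.5,240]]);c=f([[317.5,107.5]])[0]
print(a,b,np.linalg.norm(a[0]-a[1]),np.linalg.norm(b[0]-b[1]))
d=b.mean(0)-a.mean(0);y=np.arctan2(d[1],d[0]);print(y,c,c[:2]+55*np.array([np.cos(y),np.sin(y)]))
print('bay end', f([[320,108.5-2.5]]))
# monitor side edges at z52 rows 110..260
M=f([[208,110],[217,260],[429,110],[420,260],[205,30],[431,30]]);print(M)
for i,j in((0,1),(2,3)): print(np.arctan2(*(M[j]-M[i])[1::-1]))
print(np.arctan2(*-(M[4]-M[5])[0:2]*[1,-1]))
# panel seam
S=f([[208,101.5],[428,102.5]]);e=S[1]-S[0];print('seam yaw',np.arctan2(-e[0],e[1]))
print(cloud(p,[[320,170],[230,250],[400,240]]))
```

```text
[[557.8 -24.7  52. ]
 [549.   12.7  52. ]] [[638.6  -5.4  52. ]
 [629.7  32.1  52. ]] 38.478434701772684 38.49967692533027
0.23481728315015296 [538.3  -9.5  52. ] [591.8   3.3]
bay end [[536.9  -8.   52. ]]
[[557.6 -86.1  52. ]
 [669.1 -61.7  52. ]
 [520.9  68.9  52. ]
 [631.6  96.8  52. ]
 [505.5 -97.   52. ]
 [469.6  54.7  52. ]]
0.2149724234122044
0.24666571292256848
-2.9091271108934365
seam yaw 0.22825305729992304
[[581.1   2.4  51.5]
 [658.8 -53.1  50.9]
 [619.6  76.6  50.7]]
```

```bash
python3 -m jog '[[0.002,-0.002,-0.045,0,0,0,1],[0,0,-0.045,0,0,0,1],[0,0,-0.005,0,0,0,1],[0,0,-0.003,0,0,0,1],[0,0,-0.003,0,0,0,1]]'; python3 -m jog '[[0,0,-0.002,0,0,0,1],[0,0,-0.003,0,0,0,1],[0,0,-0.003,0,0,0,1]]';python3 -m jog '[[0,0,-0.002,0,0,0,1],[0,0,-0.003,0,0,0,1]]'
```

```text
time_s: 3.85
eef_pos: [637.8, 13.5, 51.0]
ee_rot: [0.001, -0.116, 0.993, -0.0]
force: [1.1, 0.2, 0.4]
finger_gap: 0.006
time_s: 4.22
eef_pos: [636.6, 13.2, 41.2]
ee_rot: [0.0, -0.115, 0.993, -0.0]
force: [0.1, -0.4, 0.6]
finger_gap: 0.005
time_s: 4.47
eef_pos: [638.5, 13.2, 37.7]
ee_rot: [0.002, -0.115, 0.993, -0.0]
force: [3.1, 1.6, 29.7]
finger_gap: 0.006
```

Run:
```python
from h import *
p=vision.snapshot('wrist'); cv2.imwrite('pics/w3.png',p['image']); print(bot.observe()['force'],bot.observe()['eef_pos'])
```

```text
[ 3.88216318  1.32653053 22.14802567] [638.8022011   13.26519335  37.69246545]
```

View pics/w3.png

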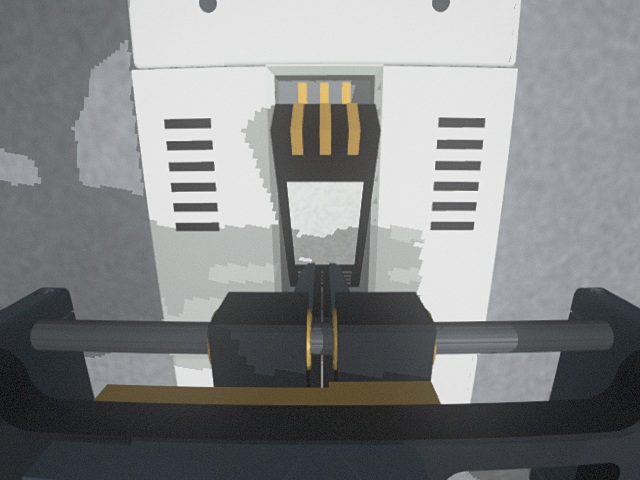

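```bash
python3 -m jog '[[0,0,0.01,0,0,0,1],[0,0,0.04,0,0,0,1],[0,0,0.05,0,0,0,0],[0,0,0.02,0,0,0,0],[0,0,0,0,0,0,0]]'
python3 - <<'E'
from h import *
p=vision.snapshot('wrist'); cv2.imwrite('pics/w4.png',p['image']); print(bot.observe()['force'],bot.observe()['eef_pos'])
import pickle; pickle.dump(p,open('w4.pkl','wb'))
E
```

```text
time_s: 5.15
eef_pos: [637.2, 13.2, 157.7]
ee_rot: [0.001, -0.115, 0.993, -0.0]
force: [-0.9, 0.2, -0.3]
finger_gap: 0.305
[-0.8270645  -0.36696233  0.54342367] [636.46406862  13.23108249 156.25191064]
```

View pics/w4.png

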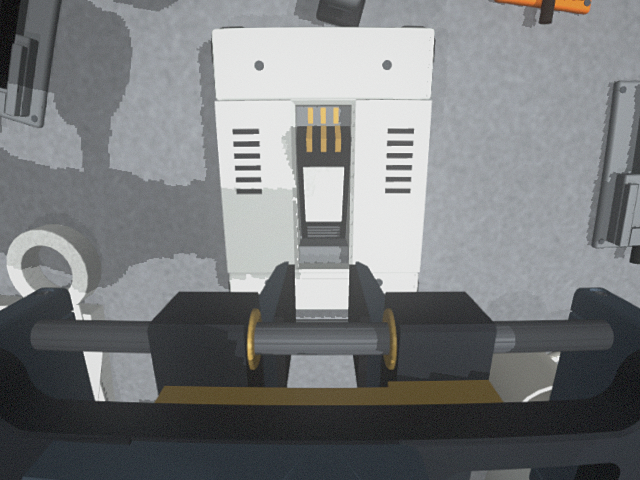

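Run:
```python
from h import *
import pickle; p=pickle.load(open('w4.pkl','rb'))
np.set_printoptions(precision=1,suppress=True)
i=p['image']
cv2.imwrite('pics/w4z.png',cv2.resize(i[95:275,265:385],None,fx=3.3,fy=3.3,interpolation=cv2.INTER_CUBIC))
Q=cloud(p,[[323,r] for r in range(104,250,5)])
u=np.array([.9737,.228]);print(np.c_[range(104,250,5),(Q[:,:2]-[591.5,4])@u,(Q[:,:2]-[591.5,4])@[-u[1],u[0]],Q[:,2]])
```

```text
[[104.  -55.8  -1.1  48.3]
 [109.  -53.3  -1.   34.1]
 [114.  -49.6  -1.   33.5]
 [119.  -45.7  -1.   35.2]
 [124.  -42.   -1.   33.8]
 [129.  -37.4  -1.1  63.5]
 [134.  -33.9  -1.1  71.2]
 [139.  -30.5  -1.1  76.2]
 [144.  -27.2  -1.1  72.5]
 [149.  -23.7  -1.   71.8]
 [154.  -20.2  -1.   69.9]
 [159.  -16.6  -1.   67.9]
 [164.  -12.9  -1.   64.8]
 [169.   -9.3  -1.   64.4]
 [174.   -5.3  -0.9  60.7]
 [179.   -1.4  -0.9  58.7]
 [184.    2.7  -0.9  55.9]
 [189.    6.9  -0.9  53.5]
 [194.   11.2  -0.9  50.9]
 [199.   15.4  -0.8  49.2]
 [204.   19.7  -0.8  47.5]
 [209.   24.5  -0.8  43.7]
 [214.   29.1  -0.8  41.5]
 [219.   33.8  -0.7  39.3]
 [224.   39.3  -0.7  34.1]
 [229.   44.1  -0.7  32.2]
 [234.   49.5  -0.7  28.9]
 [239.   58.3  -0.6  13.8]
 [244.   58.1  -0.6  30.3]
 [249.   60.9  -0.6  36. ]]
```

View pics/w4z.png

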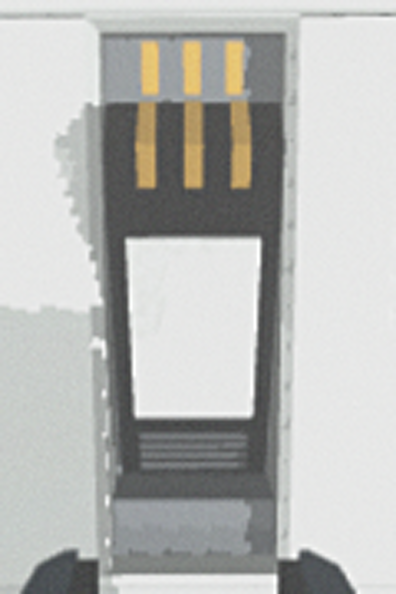

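```bash
python3 -m jog '[[-0.009,-0.002,-0.008,-1.37,5.84,0,-0.3],[-0.008,-0.002,-0.008,-1.37,5.84,0,-0.3],[-0.008,-0.002,-0.008,-1.37,5.84,0,-0.3],[-0.008,-0.0015,-0.008,-1.37,5.84,0,-0.3],[-0.008,-0.0015,-0.008,-1.37,5.84,0,-0.3]]';python3 -m jog '[[0,0,0,0,0,0,-0.3],[0,0,0,0,0,0,-0.3]]'
cat > st.py <<'E'
from h import *
import sys
np.set_printoptions(precision=2,suppress=True)
def rel(o,yaw):
    s=bot.observe(); e=np.array(s['eef_pos']); M=Rm(s['ee_rot']); u=np.array([np.cos(yaw),np.sin(yaw),0]);v=np.array([-u[1],u[0],0])
    d=e-np.array([o[0],o[1],0]); z=M[:,2]; y=M[:,1]
    print('along,lat,z',d@u,d@v,e[2],'| lean along deg',np.degrees(np.arctan2(-z@u,-z[2])),'lean lat',np.degrees(np.arctan2(-z@v,-z[2])),'yaw err deg',np.degrees(np.arctan2(-y@u,y@v)),'gap',s['finger_gap'],'F',np.array(s['force']),'t',s['time_s'])
E
python3 -c "
from st import *
rel((591.7,3.3),.230)
p=vision.snapshot('wrist'); cv2.imwrite('pics/w5.png',p['image'])"
```

```text
time_s: 5.82
eef_pos: [594.6, 4.2, 114.5]
ee_rot: [-0.26, -0.112, 0.959, -0.03]
force: [0.2, 0.1, -0.3]
finger_gap: 0.65
time_s: 6.08
eef_pos: [595.5, 4.2, 115.8]
ee_rot: [-0.256, -0.112, 0.96, -0.029]
force: [0.2, -0.5, 0.8]
finger_gap: 0.649
along,lat,z 3.901105713772902 0.04698625035400338 115.75603547857028 | lean along deg 29.908356551618315 lean lat 0.004000130135485447 yaw err deg 0.07466716866362676 gap 0.6489703351228855 F [ 0.17 -0.48  0.83] t 6.075
```

View pics/w5.png

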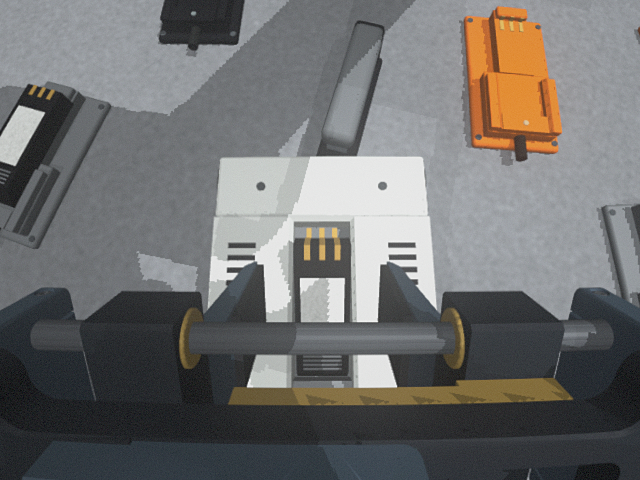

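```bash
python3 -m jog '[[-0.0097,-0.0023,-0.0172,0,0,0,-0.3],[-0.0097,-0.0023,-0.0172,0,0,0,-0.3],[-0.0097,-0.0022,-0.0172,0,0,0,-0.3],[0,0,0,0,0,0,-0.3]]' ; python3 -c "
from st import *
rel((591.7,3.3),.230)
p=vision.snapshot('wrist'); cv2.imwrite('pics/w6.png',p['image'])"
```

```text
time_s: 6.62
eef_pos: [565.6, -2.7, 64.8]
ee_rot: [-0.257, -0.111, 0.959, -0.029]
force: [0.2, 0.1, 0.0]
finger_gap: 0.653
along,lat,z -26.81859878628345 0.11327036988522422 64.77439077258158 | lean along deg 29.999109603986927 lean lat -0.016617032156159544 yaw err deg 0.05320427636733637 gap 0.6530587071871329 F [0.21 0.14 0.04] t 6.625
```

View pics/w6.png

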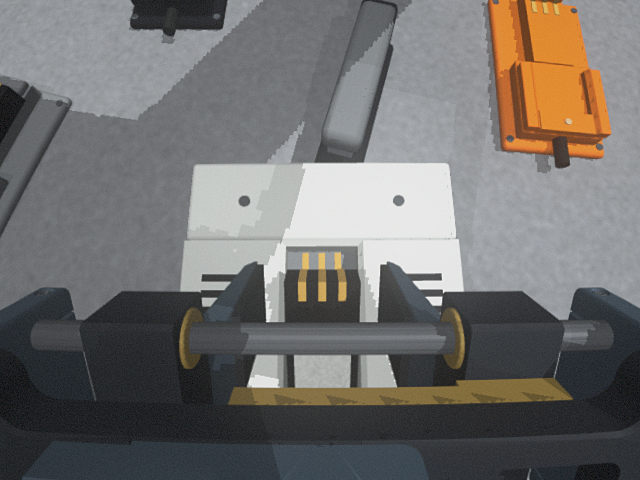

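```bash
python3 -m jog '[[0,0,0,0,0,0,1],[0,0,0,0,0,0,1],[0,0,0,0,0,0,1],[0,0,0,0,0,0,1]]' 40; python3 -c "
from st import *
rel((591.7,3.3),.230)"
```

```text
time_s: 7.18
eef_pos: [566.8, -2.6, 64.8]
ee_rot: [-0.257, -0.112, 0.96, -0.03]
force: [1.3, -0.3, 4.5]
finger_gap: 0.41
along,lat,z -25.576263420201297 -0.033171633944429374 64.82133091595414 | lean along deg 29.951692420217015 lean lat 0.030586837124714068 yaw err deg 0.07535906516564532 gap 0.4102047349202178 F [ 1.26 -0.34  4.48] t 7.175
```

```bash
python3 -m jog '[[-0.0042,-0.001,0.0035,0,0,0,1],[-0.0084,-0.002,0.006,0,0,0,1],[-0.0084,-0.002,0.006,0,0,0,1],[-0.0084,-0.002,0.006,0,0,0,1],[-0.0084,-0.002,0.006,0,0,0,1]]'; python3 -m jog '[[-0.0126,-0.003,0.009,0,0,0,1],[-0.0126,-0.003,0.010,0,0,0,1],[-0.0126,-0.003,0.016,0,0,0,1],[0,0,0.03,0,0,0,1],[0,0,0.03,0,0,0,1]]'; python3 -c "
from st import *
rel((591.7,3.3),.230)
p=vision.snapshot('wrist'); cv2.imwrite('pics/w7.png',p['image'])
p=vision.snapshot('side'); cv2.imwrite('pics/s7.png',cv2.resize(p['image'][120:330,200:480],None,fx=2.8,fy=2.8))"
```

```text
time_s: 7.8
eef_pos: [528.0, -11.7, 92.6]
ee_rot: [-0.257, -0.111, 0.959, -0.03]
force: [-0.5, 0.2, -1.5]
finger_gap: 0.413
time_s: 8.43
eef_pos: [490.1, -20.7, 188.8]
ee_rot: [-0.257, -0.111, 0.96, -0.03]
force: [0.2, -0.3, -2.1]
finger_gap: 0.411
along,lat,z -104.3492286183172 -0.220205476024866 188.84844743975154 | lean along deg 29.98649668941981 lean lat 0.00918252891384696 yaw err deg 0.061883329047091734 gap 0.41064122551588084 F [ 0.23 -0.29 -2.15] t 8.425
```

View pics/w7.png

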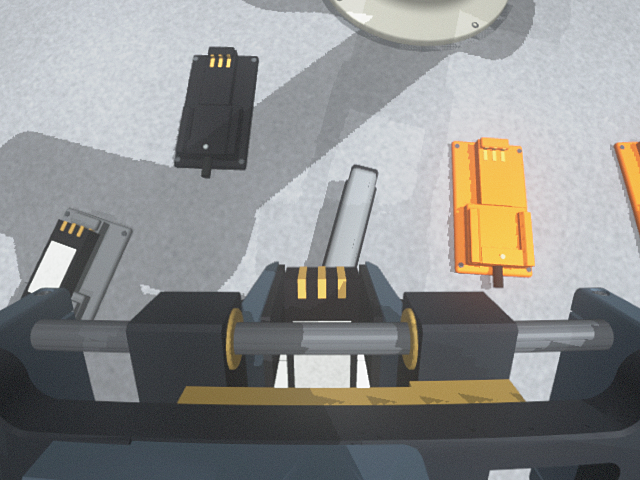

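View pics/s7.png

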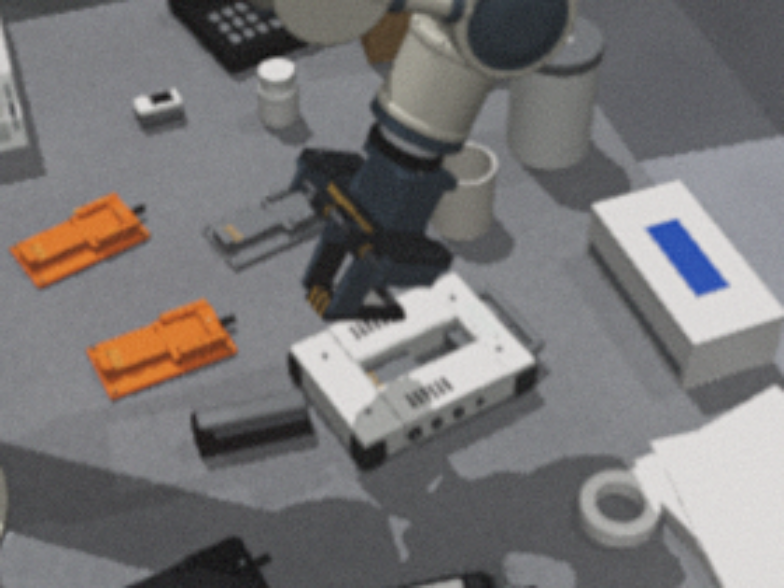

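```bash
python3 -m jog '[[-0.003,0.036,0,1.37,-5.84,0,1],[-0.003,0.036,0,1.37,-5.84,0,1],[-0.003,0.036,0,1.37,-5.84,0,1],[-0.003,0.036,0,1.37,-5.84,0,1],[-0.003,0.036,0,1.37,-5.84,0,1]]'; python3 -m jog '[[-0.002,0.04,-0.01,0,0,1,1],[-0.002,0.04,-0.02,0,0,1,1],[-0.002,0.035,-0.02,0,0,1,1],[-0.001,0.01,-0.01,0,0,0.8,1],[0,0,0,0,0,0,1]]'; python3 -c "
from st import *
rel((511,297.5),.297)
p=vision.snapshot('wrist'); cv2.imwrite('pics/w8.png',p['image'])
import pickle; pickle.dump(p,open('w8.pkl','wb'))"
```

```text
time_s: 9.15
eef_pos: [475.1, 160.3, 187.4]
ee_rot: [0.002, -0.115, 0.993, 0.0]
force: [-0.7, -0.2, -1.4]
finger_gap: 0.411
time_s: 9.78
eef_pos: [468.0, 284.2, 126.5]
ee_rot: [-0.001, -0.149, 0.989, -0.0]
force: [0.3, 0.2, -0.8]
finger_gap: 0.411
along,lat,z -44.99114188688524 -0.15830053613630793 126.49918675776506 | lean along deg 0.09525474861456222 lean lat 0.025380749514868125 yaw err deg 0.09793562684948366 gap 0.41112431210370154 F [ 0.33  0.2  -0.8 ] t 9.775
```

View pics/w8.png

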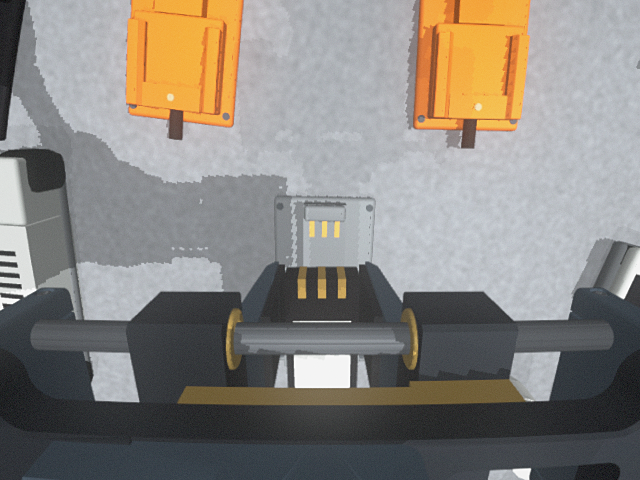

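Run:
```python
from h import *
import pickle; p=pickle.load(open('w8.pkl','rb'))
i=p['image']
cv2.imwrite('pics/w8z.png',cv2.resize(i[185:325,255:395],None,fx=4.2,fy=4.2,interpolation=cv2.INTER_CUBIC))
```

```text
(no output)
```

View pics/w8z.png

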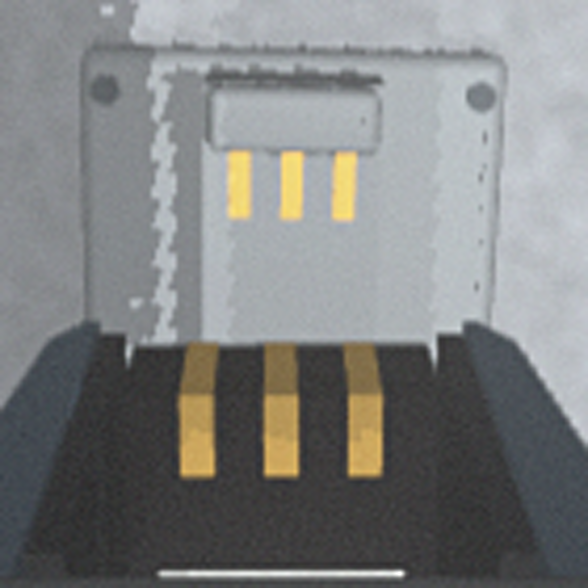

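Run:
```python
from h import *
import pickle; p=pickle.load(open('w8.pkl','rb'))
np.set_printoptions(precision=1,suppress=True)
Z=lambda a:np.array(a)/4.2+[255,185]
y=.297;u=np.array([np.cos(y),np.sin(y)]);v=np.array([-u[1],u[0]])
def f(a,z):
    P=at_z(p,Z([a]),z)[0][:2]-[511,297.5]; return np.array([P@u,P@v])
print('wall',[f((x,r),25) for x,r in((291.5,153),(212,152),(376,153))], 'contact row end',f((291.5,151),20))
print('contacts far end strips',f((291.5,218),20),f((239,218),20),f((344,218),20))
print('base',f((84,50),8),f((503,57),8))
zt=126.5+7.2
print('pack top edge',[f((x,393),zt) for x in(197,281,365)],'bottom',[f((x,343),zt-18) for x in (203,281,361)])
Q=cloud(p,Z([[281,350],[281,360],[281,375],[281,385],[281,395],[281,410],[281,430],[281,470],[230,500],[330,500]]))
print(np.c_[(Q[:,:2]-[511,297.5])@u,(Q[:,:2]-[511,297.5])@v,Q[:,2]])
```

```text
wall [array([-60.1,   1.6]), array([-60.3, -13.2]), array([-60.2,  17.4])] contact row end [-59.4   1.7]
contacts far end strips [-46.2   1.7] [-46.2  -8.4] [-46.2  11.8]
base [-76.7 -38.7] [-75.5  42.9]
pack top edge [array([-56.1, -10.3]), array([-56.2,  -0.4]), array([-56.2,   9.4])] bottom [array([-55.8, -10.5]), array([-55.8,  -0.4]), array([-55.8,   9.9])]
[[-56.1  -0.9 118.7]
 [-56.2  -0.9 121.8]
 [-55.7  -0.9 126.2]
 [-56.   -0.9 129.9]
 [-55.4  -0.9 132.4]
 [-53.9  -0.9 132.7]
 [-51.1  -0.9 132.5]
 [-46.3  -0.9 132.7]
 [-41.9  -6.9 132.6]
 [-42.1   5.2 133. ]]
```

```bash
python3 -m jog '[[-0.002,0.0017,-0.02,0,0,0,1],[0,0,-0.03,0,0,0,1],[0,0,-0.02,0,0,0,1],[0,0,-0.009,0,0,0,1],[0,0,0,0,0,0,1]]'; python3 -c "
from st import *
rel((511,297.5),.297)
p=vision.snapshot('wrist'); i=p['image']; cv2.imwrite('pics/w9z.png',cv2.resize(i[165:325,245:405],None,fx=3.7,fy=3.7,interpolation=cv2.INTER_CUBIC))
import pickle; pickle.dump(p,open('w9.pkl','wb'))"
```

```text
time_s: 10.45
eef_pos: [467.1, 285.6, 48.4]
ee_rot: [-0.0, -0.148, 0.989, -0.0]
force: [-0.3, -0.1, -1.9]
finger_gap: 0.41
along,lat,z -45.49282174667441 1.4425516899272786 48.36887193816677 | lean along deg 0.005298806661285964 lean lat 0.00544648304854428 yaw err deg -0.007153369951663457 gap 0.41012550762293226 F [-0.34 -0.13 -1.93] t 10.45
```

View pics/w9z.png

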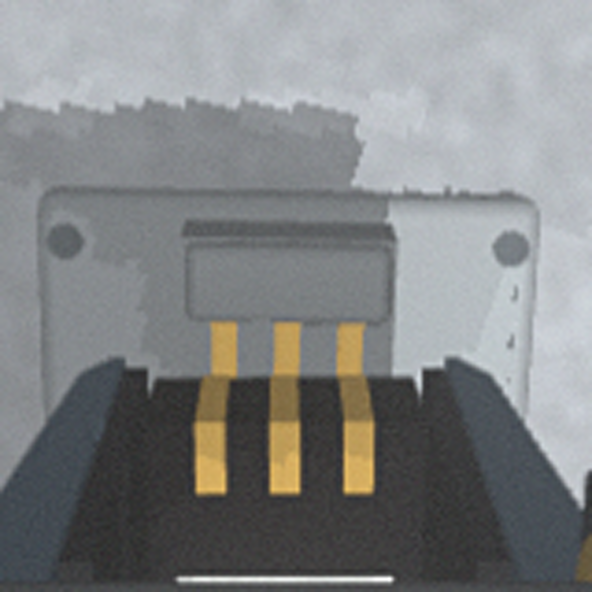

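```bash
cat > m9.py <<'E'
from h import *
import pickle; p=pickle.load(open('w9.pkl','rb'))
np.set_printoptions(precision=1,suppress=True)
Z=lambda a:np.array(a)/3.7+[245,165]
y=.297;u=np.array([np.cos(y),np.sin(y)]);v=np.array([-u[1],u[0]])
def f(a,z):
    P=at_z(p,Z([a]),z)[0][:2]-[511,297.5]; return np.array([P@u,P@v])
print('wall',[f((x,r),25) for x,r in((288,322),(190,321),(390,322))], 'contacts at row 375',[f((c,375),20) for c in (222.5,286,350)])
print('base',f((45,190),8),f((537,205),8))
zt=48.4+7.2
print('pack top edge',[f((x,421),zt) for x in(210,285,359)],'bottom',[f((x,379),zt-18) for x in (213,286,356)],[f((x,379),zt-18) for x in (149,419)])
Q=cloud(p,Z([[285,400],[285,440],[285,520],[180,450],[390,450],[286,340],[260,345],[270,290],[100,300],[460,300],[300,100]]))
print(np.c_[(Q[:,:2]-[511,297.5])@u,(Q[:,:2]-[511,297.5])@v,Q[:,2]])
E
python3 m9.py
```

```text
wall [array([-60.5,   1.8]), array([-60.7, -13.4]), array([-60.5,  17.5])] contacts at row 375 [array([-50. ,  -8.7]), array([-50. ,   1.5]), array([-50. ,  11.7])]
base [-77.7 -37.9] [-75.2  42.7]
pack top edge [array([-56.6,  -8.7]), array([-56.6,   1.3]), array([-56.6,  11.1])] bottom [array([-55.8,  -9.2]), array([-55.8,   1.4]), array([-55.8,  11.7])] [array([-55.8, -18.6]), array([-55.8,  20.9])]
[[-56.6   1.3  47.9]
 [-54.1   1.2  55.1]
 [-42.2   1.3  55.2]
 [-52.6 -13.1  55.2]
 [-52.2  15.2  54.2]
 [-56.5   1.3  20.1]
 [-54.7  -2.8  18.5]
 [-66.   -1.5  25.5]
 [-58.7 -29.7   7.3]
 [-58.9  30.4   7.8]
 [-91.1   3.8  -1. ]]
```

```bash
python3 -m jog '[[-0.0017,-0.0002,-0.004,0,0,0,1],[0,0,-0.004,0,0,0,1],[0,0,-0.003,0,0,0,1],[0,0,-0.003,0,0,0,1]]'; python3 -m jog '[[0,0,-0.0015,0,0,0,1],[0,0,-0.0015,0,0,0,1]]';python3 -c "
from st import *
rel((511,297.5),.297)"
```

```text
time_s: 11.0
eef_pos: [465.2, 286.0, 33.9]
ee_rot: [0.0, -0.148, 0.989, -0.0]
force: [0.1, -1.4, -0.9]
finger_gap: 0.41
time_s: 11.25
eef_pos: [465.2, 285.9, 31.0]
ee_rot: [0.0, -0.148, 0.989, -0.0]
force: [-2.5, -3.9, 20.2]
finger_gap: 0.407
along,lat,z -47.18926953701852 2.3018427142478495 31.005389516373526 | lean along deg 0.0003974047246545906 lean lat 0.0037013321143043484 yaw err deg 0.03699670133874703 gap 0.40749203436976034 F [-2.48 -3.88 20.24] t 11.25
```

```bash
python3 -m jog '[[0,0,0.0005,0,0,0,0],[0,0,0,0,0,0,-0.2],[0,0,0,0,0,0,-0.2]]'; python3 -m jog '[[0,0,0.03,0,0,0,-0.2],[0,0,0.06,0,0,0,-0.2],[0.02,0.006,0.06,0,0,0,-0.2],[0.02,0.006,0,0,0,0,-0.2],[0,0,0,0,0,0,-0.2]]'; python3 -c "
from st import *
rel((511,297.5),.297)
p=vision.snapshot('wrist'); i=p['image']; cv2.imwrite('pics/w10.png',i)
import pickle; pickle.dump(p,open('w10.pkl','wb'))"
```

```text
time_s: 11.62
eef_pos: [465.2, 286.0, 31.6]
ee_rot: [0.0, -0.148, 0.989, 0.0]
force: [0.3, 0.5, 0.4]
finger_gap: 0.602
time_s: 12.25
eef_pos: [505.9, 298.1, 181.0]
ee_rot: [0.001, -0.148, 0.989, 0.0]
force: [-0.5, -0.5, -0.5]
finger_gap: 0.603
along,lat,z -4.725375083363318 2.124311479471361 180.9960160624612 | lean along deg -0.09111908663083312 lean lat -0.010613591385339833 yaw err deg 0.02909135437213434 gap 0.6032130381006677 F [-0.5  -0.55 -0.55] t 12.25
```

View pics/w10.png

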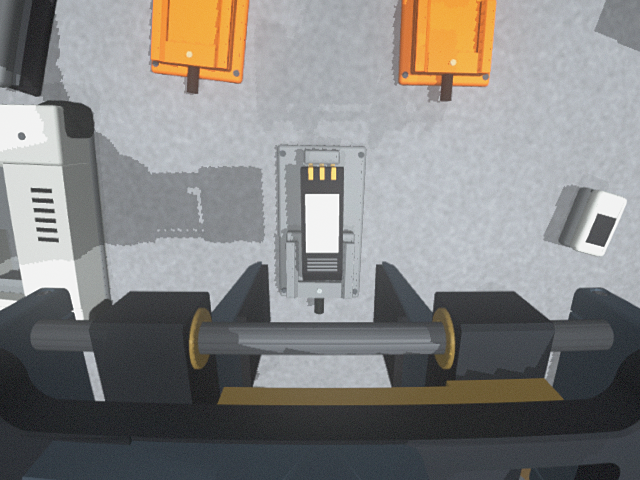

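Run:
```python
from h import *
import pickle; p=pickle.load(open('w10.pkl','rb'))
np.set_printoptions(precision=1,suppress=True)
y=.297;u=np.array([np.cos(y),np.sin(y)]);v=np.array([-u[1],u[0]])
D=p['range_z']
for c,r in ((306,175),(336,175),(306,215),(338,215),(308,262),(338,262),(322,220),(291,270),(352,265),(320,155)):
    uv=[[c+a,r+b] for a in(-1,0,1) for b in(-1,0,1)]; q=np.median(cloud(p,uv),0); d=q[:2]-[511,297.5]; print((c,r),d@u,d@v,q[2])
i=p['image']; cv2.imwrite('pics/w10z.png',cv2.resize(i[140:310,260:385],None,fx=3.5,fy=3.5,interpolation=cv2.INTER_CUBIC))
```

```text
(306, 175) -51.15873392415827 -11.897472727035124 36.67082325662773
(336, 175) -51.378140011965876 14.388240863461064 37.4655505402219
(306, 215) -15.889161810924014 -12.13742912198933 37.24000640767264
(338, 215) -15.904359330915923 16.562461823042057 37.20641802553973
(308, 262) 28.979666334905758 -10.749509985375676 37.55699779729912
(338, 262) 29.318184562005804 17.323509156542215 37.28108004759645
(322, 220) -11.31535889101402 2.1771284882058035 37.0941834258536
(291, 270) 41.6582763191348 -27.957491112494317 26.136520796513878
(352, 265) 36.31169197082514 31.20523970280184 26.13874565242611
(320, 155) -67.93986113703927 0.37110615006480185 25.213569334774263
```

View pics/w10z.png

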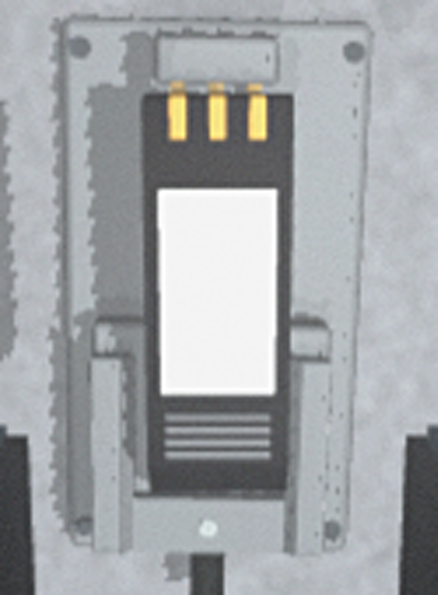

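```bash
python3 -m jog '[[0.005,-0.05,0,0,0,-1.8,-0.2],[0.005,-0.05,0,0,0,-1.8,-0.2],[0.005,-0.05,0,0,0,-1.8,-0.2],[0.005,-0.05,0,0,0,-1.8,-0.2],[0.005,-0.05,0,0,0,-1.8,-0.2]]'; python3 -m jog '[[0.005,-0.05,0,0,0,-1.8,-0.2],[0.005,-0.05,0,0,0,-1.8,-0.2],[0.005,-0.05,0,0,0,-1.8,-0.2],[0.005,-0.05,0,0,0,-1.8,-0.2],[0.005,-0.05,-0.01,0,0,-1.8,-0.2]]';  python3 -m jog '[[0.005,-0.05,-0.01,0,0,-1.8,-0.2],[0.005,-0.044,-0.01,0,0,-1.6,-0.2],[0,0,0,0,0,0,-0.2],[0,0,0,0,0,0,-0.2]]';python3 -c "
from st import *
rel((524.7,-292.5),-.077)
p=vision.snapshot('wrist'); i=p['image']; cv2.imwrite('pics/w11.png',i)
cv2.imwrite('pics/w11z.png',cv2.resize(i[110:300,250:390],None,fx=3.1,fy=3.1,interpolation=cv2.INTER_CUBIC))
import pickle; pickle.dump(p,open('w11.pkl','wb'))"
```

```text
time_s: 12.92
eef_pos: [528.4, 46.4, 179.8]
ee_rot: [-0.001, -0.07, 0.998, 0.0]
force: [0.8, -0.2, 0.2]
finger_gap: 0.597
time_s: 13.55
eef_pos: [554.0, -203.3, 170.2]
ee_rot: [-0.0, 0.009, 1.0, 0.0]
force: [0.8, 0.5, 0.6]
finger_gap: 0.605
time_s: 14.05
eef_pos: [564.0, -295.2, 149.9]
ee_rot: [-0.001, 0.038, 0.999, 0.001]
force: [-0.2, 0.2, -0.7]
finger_gap: 0.601
along,lat,z 39.348876628162685 0.3708719799269278 149.88684100850776 | lean along deg 0.09639855355350545 lean lat -0.06871705858615437 yaw err deg 0.07093628960830353 gap 0.600901196219829 F [-0.25  0.18 -0.71] t 14.05
```

View pics/w11.png

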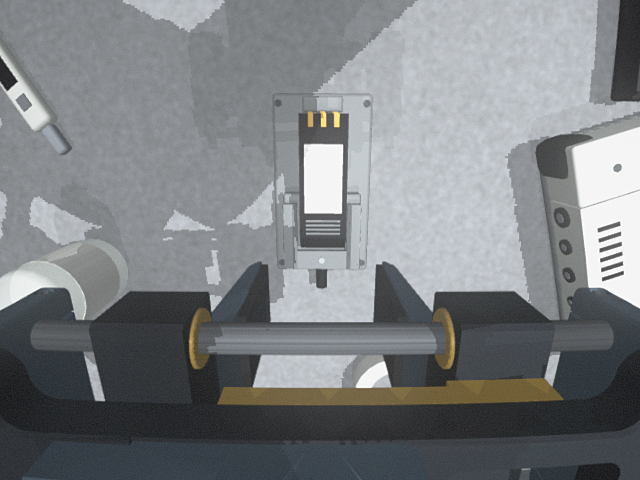

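View pics/w11z.png

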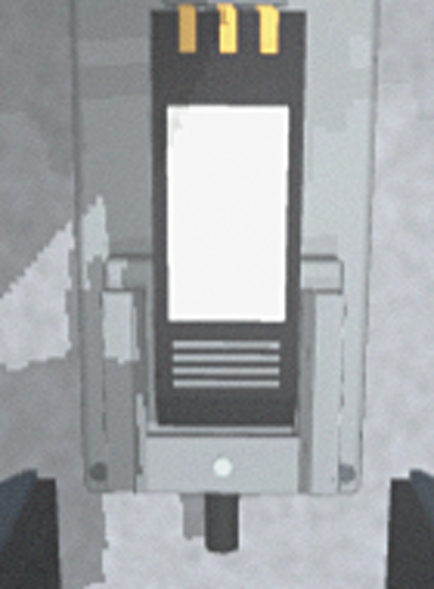

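Run:
```python
from h import *
import pickle; p=pickle.load(open('w11.pkl','rb'))
np.set_printoptions(precision=1,suppress=True)
Z=lambda a:np.array(a)/3.1+[250,110]
y=-.077;u=np.array([np.cos(y),np.sin(y)]);v=np.array([-u[1],u[0]])
def f(a,z):
    P=at_z(p,Z([a]),z)[0][:2]-[524.7,-292.5]; return np.array([P@u,P@v])
for n,a,z in (('cL',(151.5,12),38),('cR',(306,12),38),('sL',(155.5,340),38),('sR',(298.5,340),38),('label',(168,105),38),('',(288.5,105),38),('',(169,322),38),('',(286,322),38),('bev end',(225,424),26)): print(n,f(a,z))
i=p['image'];g=cv2.cvtColor(i,cv2.COLOR_BGR2GRAY)
print(g[106:120,312],g[106:120,330]); 
for r in (130,200,225):print(g[r,294:306],g[r,340:354])
```

```text
cL [-56.5 -17.1]
cR [-56.6  20.5]
sL [ 25.2 -17.2]
sR [25.2 20.3]
label [-34.5 -13.3]
 [-34.5  16.6]
 [ 20.4 -13.6]
 [20.4 16.9]
bev end [51.8  1.2]
[133 134 134 125 118 116 148 168 168 171 171 171 172 172] [196 187 184 176 157 128 117 100  87  91  94  89  87  92]
[135 136 138 142 111  83  78  77  73  80  79  77] [ 90  92  88  92  95  90  92  94 150 192 193 186 193 190]
[144 144 144 146 149 120  95  90  91  94 198 255] [250 255 138  88  93  97 121 202 192 185 188 189 185 185]
[168 125 121 123 146 134  92  84  87  84  87 116] [118  91  93  97  89  92 120 146 142 131 148 165 193 196]
```

```bash
python3 -m jog '[[-0.0208,0.0028,-0.03,0,0,0,-0.2],[0,0,-0.05,0,0,0,-0.2],[0,0,-0.03,0,0,0,-0.2],[0,0,-0.0075,0,0,0,-0.2],[0,0,0,0,0,0,-0.2]]'; python3 -c "
from st import *
rel((524.7,-292.5),-.077)
p=vision.snapshot('wrist'); i=p['image']; cv2.imwrite('pics/w12.png',i)"
```

```text
time_s: 14.72
eef_pos: [544.3, -292.8, 33.7]
ee_rot: [0.0, 0.037, 0.999, -0.0]
force: [0.3, 1.0, -0.3]
finger_gap: 0.601
along,lat,z 19.57202065552294 1.1921955349774187 33.720861589163775 | lean along deg -0.009692114201793951 lean lat 0.003915438421557623 yaw err deg 0.11628733487734313 gap 0.6013406129497952 F [ 0.25  0.98 -0.27] t 14.725
```

View pics/w12.png

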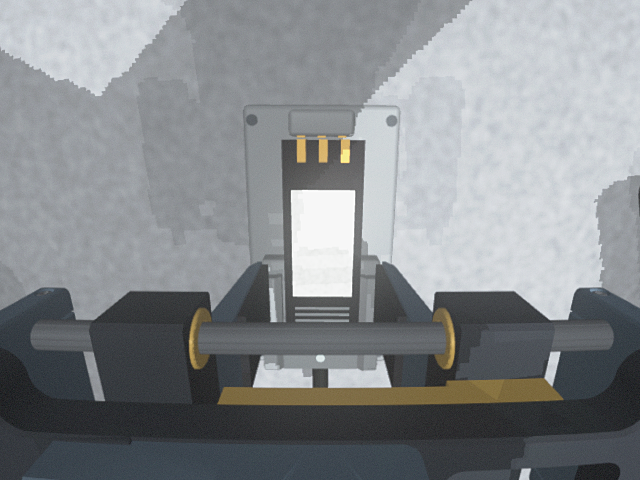

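```bash
python3 -m jog '[[0,0,-0.001,0,0,0,1],[0,0,0,0,0,0,1],[0,0,0,0,0,0,1],[0,0,0,0,0,0,1]]' 40; python3 -c "
from st import *
rel((524.7,-292.5),-.077)
rel((524.7,-292.5),-.077)"; python3 -m jog '[[0,0,0.002,0,0,0,1],[0,0,0.006,0,0,0,1],[0,0,0.02,0,0,0,1],[0,0,0.04,0,0,0,1],[0,0,0.05,0,0,0,1]]';python3 -c "
from st import *
rel((524.7,-292.5),-.077)
p=vision.snapshot('wrist'); i=p['image']; cv2.imwrite('pics/w13.png',i)
import pickle; pickle.dump(p,open('w13.pkl','wb'))"
```

```text
time_s: 15.28
eef_pos: [544.4, -293.5, 32.9]
ee_rot: [0.001, 0.038, 0.999, -0.0]
force: [-0.5, 1.0, 7.2]
finger_gap: 0.411
along,lat,z 19.740445458181643 0.4948039709451442 32.90909968748381 | lean along deg -0.06054274966833709 lean lat 0.026762112395707062 yaw err deg 0.06843351806625704 gap 0.4106604484206069 F [-0.5   1.03  7.23] t 15.275
along,lat,z 19.740445458181643 0.4948039709451442 32.90909968748381 | lean along deg -0.06054274966833709 lean lat 0.026762112395707062 yaw err deg 0.06843351806625704 gap 0.4106604484206069 F [-0.5   1.03  7.23] t 15.275
time_s: 15.9
eef_pos: [543.4, -293.0, 150.9]
ee_rot: [-0.001, 0.038, 0.999, 0.0]
force: [0.3, -0.5, -1.4]
finger_gap: 0.409
along,lat,z 18.693532868711152 0.9502191653183439 150.8818979727986 | lean along deg 0.09208667436860975 lean lat -0.050615945942710586 yaw err deg 0.0654345295932032 gap 0.4090913652884727 F [ 0.31 -0.46 -1.43] t 15.9
```

View pics/w13.png

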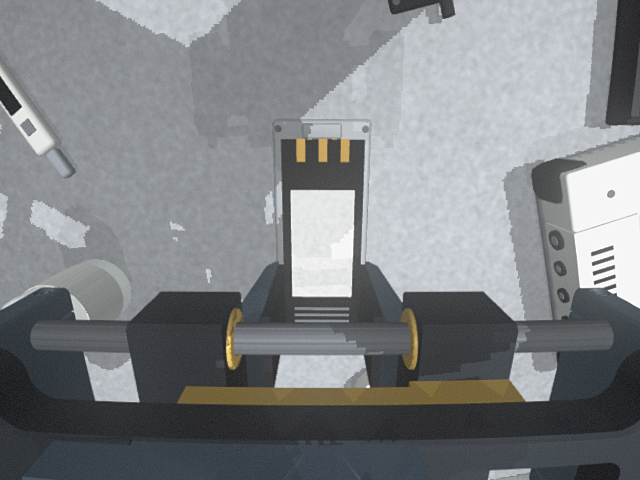

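```bash
python3 -m jog '[[0.01,0.043,0,0,0,2.5,1],[0.01,0.043,0,0,0,2.5,1],[0.01,0.043,0,0,0,2.5,1],[0.01,0.043,0,0,0,2.5,1],[0.01,0.043,0,0,0,2.5,1]]'; python3 -m jog '[[0.01,0.043,-0.01,0,0,2.5,1],[0.009,0.043,-0.02,0,0,2.5,1],[0,0,0,0,0,0,1],[0,0,0,0,0,0,1]]';python3 -c "
from st import *
rel((591.7,3.3),.230)
p=vision.snapshot('wrist'); i=p['image']; cv2.imwrite('pics/w14.png',i)
import pickle; pickle.dump(p,open('w14.pkl','wb'))"
```

```text
time_s: 16.58
eef_pos: [594.2, -77.0, 150.3]
ee_rot: [0.0, -0.072, 0.997, -0.0]
force: [1.5, 0.2, -2.0]
finger_gap: 0.411
time_s: 17.08
eef_pos: [613.0, 7.4, 120.3]
ee_rot: [0.0, -0.115, 0.993, -0.0]
force: [0.8, -0.2, -2.2]
finger_gap: 0.412
along,lat,z 21.681643186882187 -0.8250176467832872 120.28469137654035 | lean along deg 0.001755661195656353 lean lat 0.01557834774722567 yaw err deg -0.010234185583309732 gap 0.41187451781997575 F [ 0.81 -0.23 -2.2 ] t 17.075
```

View pics/w14.png

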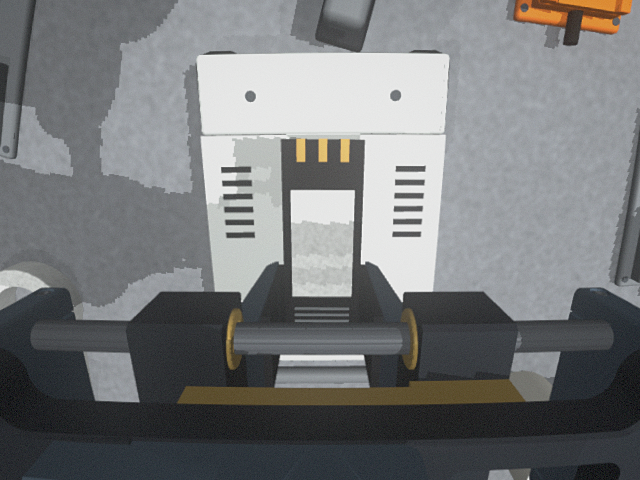

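Run:
```python
from h import *
import pickle
np.set_printoptions(precision=1,suppress=True)
y=.230;u=np.array([np.cos(y),np.sin(y)]);v=np.array([-u[1],u[0]])
def f(p,a,z):
    P=at_z(p,[a],z)[0][:2]-[591.7,3.3]; return np.array([P@u,P@v])
def holes(p,roi):
    x0,x1,y0,y1=roi; g=cv2.cvtColor(p['image'],cv2.COLOR_BGR2GRAY)[y0:y1,x0:x1]
    w=np.clip(160-g.astype(float),0,None); yy,xx=np.mgrid[y0:y1,x0:x1]; return [(w*xx).sum()/w.sum(),(w*yy).sum()/w.sum()]
for n,rs in (('w2',[(243,262,57,77),(374,392,57,77)]),('w4',[(250,268,56,75),(378,396,56,75)]),('w14',[(241,260,86,107),(386,405,86,107)])):
    p=pickle.load(open(n+'.pkl','rb')); h=[holes(p,r) for r in rs]; q=[f(p,a,52) for a in h]; print(n,q,sum(q)/2)
p2=pickle.load(open('w2.pkl','rb')); print('w2 pack contact',f(p2,[317.5,107.3],52), f(p2,[(291+344)/2,130],52),f(p2,[(293.5+342.5)/2,240],52))
p=pickle.load(open('w14.pkl','rb'));i=p['image']
zt=125.6
print('pack',[f(p,a,zt) for a in ([281.5,139],[323,139],[364.5,139],[290.5,190],[355.5,190],[295,297],[352.5,297])])
cv2.imwrite('pics/w14z.png',cv2.resize(i[80:310,240:410],None,fx=2.6,fy=2.6,interpolation=cv2.INTER_CUBIC))
g=cv2.cvtColor(i,cv2.COLOR_BGR2GRAY); print(g[132:144,290],g[132:144,355]); print(g[170,275:290],g[170,356:372])
```

```text
w2 [array([-82.3, -46.5]), array([-82.8,  45.2])] [-82.5  -0.6]
w4 [array([-82.2, -46.4]), array([-82.8,  45.2])] [-82.5  -0.6]
w14 [array([-82.2, -46.6]), array([-82.8,  45.3])] [-82.5  -0.6]
w2 pack contact [-55.1  -0.3] [-39.4  -0.3] [43.7  0.1]
pack [array([-55.7, -19.2]), array([-55.6,  -0.7]), array([-55.7,  17.9]), array([-32.7, -15.7]), array([-32.8,  14.5]), array([ 21.3, -14.7]), array([21.3, 14.4])]
[217 214 226 200 193 162 148  98  83  88  94  91] [213 220 215 198 198 199 200 164  90  88  92  90]
[188 190 189 187 191 190 134  89  84  79  84  86  81  81  81] [ 87  91  88  91  91  85  89 109 212 238 232 232 233 233 231 230]
```

View pics/w14z.png

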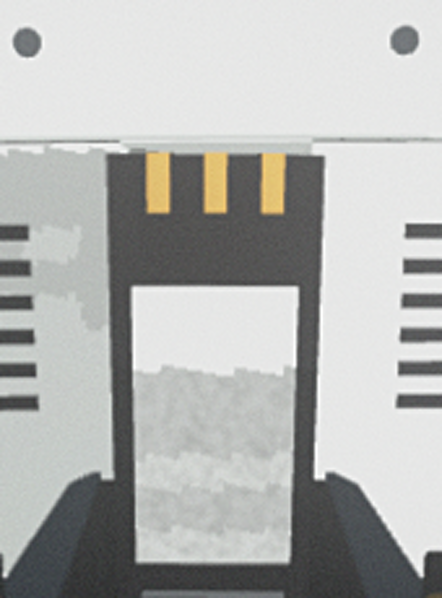

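```bash
python3 -m jog '[[0.0006,0.0003,-0.02,1.25,-5.36,0,1],[0,0,-0.018,0,0,0,1],[0,0,-0.004,0,0,0,1],[0,0,0,0,0,0,1]]';python3 -c "
from st import *
rel((591.7,3.3),.235)
p=vision.snapshot('wrist'); i=p['image']; cv2.imwrite('pics/w15.png',i)
import pickle; pickle.dump(p,open('w15.pkl','wb'))"
```

```text
time_s: 17.62
eef_pos: [614.1, 7.3, 78.6]
ee_rot: [0.048, -0.114, 0.992, 0.005]
force: [0.4, -0.1, -1.8]
finger_gap: 0.41
along,lat,z 22.714934456353806 -1.3052204690694942 78.60661974418919 | lean along deg -5.5302632725981224 lean lat 0.05287547233061938 yaw err deg -0.3532962098331084 gap 0.4103578438057646 F [ 0.43 -0.06 -1.77] t 17.625
```

View pics/w15.png

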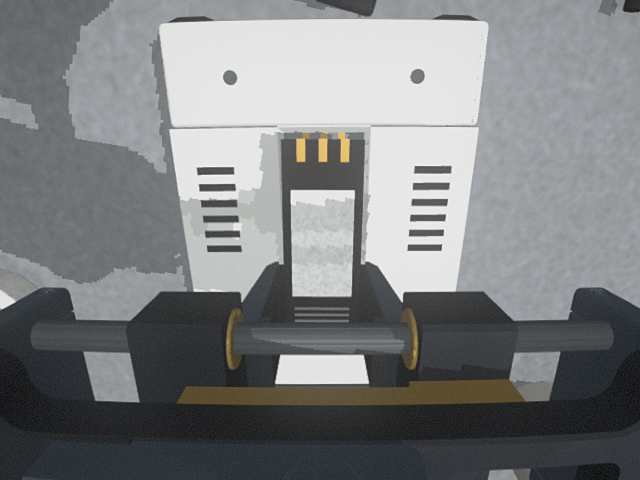

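Run:
```python
from h import *
import pickle
np.set_printoptions(precision=1,suppress=True)
y=.235;u=np.array([np.cos(y),np.sin(y)]);v=np.array([-u[1],u[0]])
p=pickle.load(open('w15.pkl','rb'));i=p['image']
def f(a,z):
    P=at_z(p,[a],z)[0][:2]-[591.7,3.3]; return np.array([P@u,P@v])
g=cv2.cvtColor(i,cv2.COLOR_BGR2GRAY);print(g[135,270:290],g[135,358:376],g[160,270:290],g[160,358:376],g[120:142,322])
print('mouth',f([278.5,135],52),f([370.5,135],52),'end',f([322,126.5],52))
print('pack',[f(a,76.5) for a in([281.5,139],[323,139],[364.5,139])])
cv2.imwrite('pics/w15z.png',cv2.resize(i[115:275,255:395],None,fx=3.7,fy=3.7,interpolation=cv2.INTER_CUBIC))
```

```text
[195 195 194 192 190 188 189 169 157 158 156 161 159 145 122 113 114 117
 119 120] [118 120 119 118 117 136 175 194 187 189 188 189 208 233 232 231 231 232] [184 185 186 187 186 185 189 185 174 165 158 109  81  84  85  80  84  83
  86  81] [ 89  84  90  81  88  95 146 188 165 165 192 213 234 230 232 231 230 232] [229 232 229 219 203 225 228 196 190 186 192 192 165 141 140 142 141 136
 161 199 196 198]
mouth [-54.7 -23.4] [-54.4  23.8] end [-58.7  -1. ]
pack [array([-55. , -19.2]), array([-54.9,  -0.6]), array([-54.8,  17.9])]
```

View pics/w15z.png

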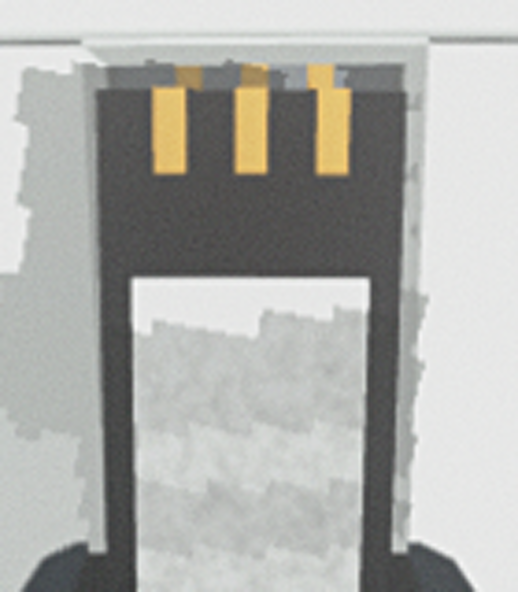

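```bash
python3 -m jog '[[0.0003,0.0009,-0.006,0,0,0.2,1],[0,0,-0.004,0,0,0,1],[0,0,-0.004,0,0,0,1],[0,0,-0.003,0,0,0,1]]';python3 -m jog '[[0,0,-0.002,0,0,0,1],[0,0,-0.002,0,0,0,1],[0,0,0,0,0,0,1]]';python3 -c "
from st import *
rel((591.7,3.3),.235)
p=vision.snapshot('wrist'); i=p['image']; cv2.imwrite('pics/w16.png',i)
import pickle; pickle.dump(p,open('w16.pkl','wb'))"
```

```text
time_s: 18.18
eef_pos: [613.9, 8.9, 60.8]
ee_rot: [0.048, -0.116, 0.992, 0.006]
force: [0.3, -0.9, -1.8]
finger_gap: 0.409
time_s: 18.55
eef_pos: [613.9, 8.9, 57.0]
ee_rot: [0.048, -0.116, 0.992, 0.006]
force: [0.5, -0.2, -2.4]
finger_gap: 0.411
along,lat,z 22.858072682515836 0.24380484943574576 56.99832093092631 | lean along deg -5.496450578360526 lean lat 0.011118699374999248 yaw err deg -0.10756193818909258 gap 0.41073887690175026 F [ 0.48 -0.25 -2.39] t 18.55
```

View pics/w16.png

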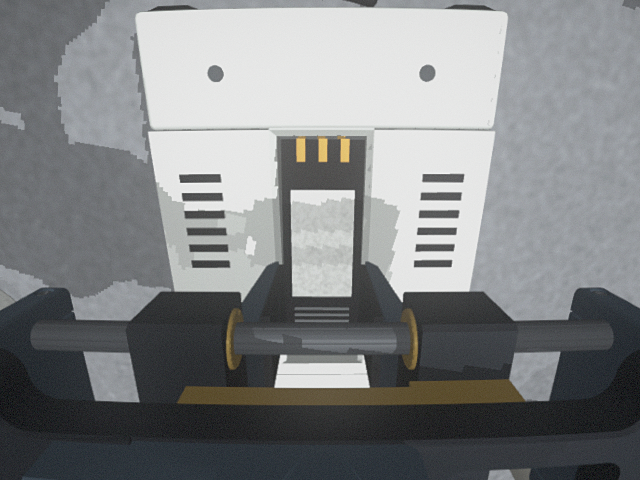

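```bash
python3 -m jog '[[0,0,-0.001,0,0,0,1],[0,0,-0.001,0,0,0,1]]';python3 -m jog '[[0,0,-0.001,0,0,0,1]]';python3 -m jog '[[0,0,-0.0005,0,0,0,1]]'
```

```text
time_s: 18.85
eef_pos: [614.0, 8.8, 55.1]
ee_rot: [0.048, -0.116, 0.992, 0.006]
force: [-0.1, 0.3, -1.9]
finger_gap: 0.411
time_s: 18.98
eef_pos: [613.9, 8.9, 54.0]
ee_rot: [0.048, -0.116, 0.992, 0.006]
force: [0.2, -0.1, -0.8]
finger_gap: 0.41
time_s: 19.1
eef_pos: [614.1, 8.8, 53.7]
ee_rot: [0.048, -0.116, 0.992, 0.006]
force: [-0.2, 0.2, 2.5]
finger_gap: 0.409
```

```bash
python3 -m jog '[[0,0,0,0,0,0,1],[0,0,0,0,0,0,1]]' 3; python3 -m jog '[[0,0,0,0,0,0,0.1],[0,0,0,0,0,0,0.0],[0,0,0,0,0,0,-0.1]]';  python3 -m jog '[[0.001,0,0.02,0,0,0,-0.1],[0.01,0,0.06,-1.25,5.36,0,-0.1],[0.0,0.0,0.03,0,0,0,-0.1],[0,0,0,0,0,0,1]]'; python3 -c "
from st import *
rel((591.7,3.3),.235)
p=vision.snapshot('wrist'); i=p['image']; cv2.imwrite('pics/w17.png',i)
import pickle; pickle.dump(p,open('w17.pkl','wb'))"
```

```text
time_s: 19.35
eef_pos: [614.0, 8.9, 53.6]
ee_rot: [0.048, -0.116, 0.992, 0.006]
force: [-0.4, 0.8, 0.5]
finger_gap: 0.415
time_s: 19.73
eef_pos: [614.0, 8.9, 53.7]
ee_rot: [0.048, -0.116, 0.992, 0.006]
force: [-1.2, 0.0, 2.9]
finger_gap: 0.545
time_s: 20.23
eef_pos: [626.0, 9.0, 161.1]
ee_rot: [0.005, -0.117, 0.993, 0.0]
force: [-0.5, 0.8, -0.2]
finger_gap: 0.468
along,lat,z 34.69838053598912 -2.4735694964609514 161.10168838857368 | lean along deg -0.6294276756367415 lean lat 0.025131912782817442 yaw err deg -0.06414313523339435 gap 0.4675360411872966 F [-0.52  0.84 -0.24] t 20.225
```

View pics/w17.png

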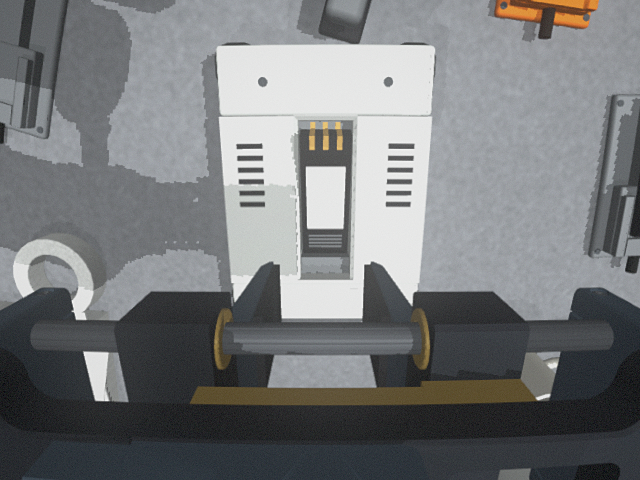

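Run:
```python
from h import *
import pickle
np.set_printoptions(precision=1,suppress=True)
p=pickle.load(open('w17.pkl','rb'));i=p['image']
y=.235;u=np.array([np.cos(y),np.sin(y)]);v=np.array([-u[1],u[0]])
for c in (306,345):
    Q=np.array([np.median(cloud(p,[[c+a,r+b] for a in(-1,0,1) for b in (-1,0,1)]),0) for r in range(116,275,6)]);d=Q[:,:2]-[591.7,3.3]
    print(np.c_[range(116,275,6),d@u,d@v,Q[:,2]])
cv2.imwrite('pics/w17z.png',cv2.resize(i[105:285,265:385],None,fx=3.3,fy=3.3,interpolation=cv2.INTER_CUBIC))
```

```text
[[116.  -58.1 -14.4  50.5]
 [122.  -54.5 -15.3  32.7]
 [128.  -49.8 -15.1  33.4]
 [134.  -45.2 -14.1  61.9]
 [140.  -41.  -14.1  65.1]
 [146.  -36.7 -14.1  64.5]
 [152.  -32.4 -14.2  63.3]
 [158.  -28.  -14.3  62.1]
 [164.  -23.5 -14.4  60.9]
 [170.  -19.1 -14.5  59.4]
 [176.  -14.3 -14.6  57.7]
 [182.   -9.7 -14.7  56.9]
 [188.   -4.7 -14.9  54.8]
 [194.    0.2 -15.   53.7]
 [200.    5.2 -15.2  52.2]
 [206.   10.1 -15.2  50.7]
 [212.   15.4 -15.4  49. ]
 [218.   21.  -15.5  47.4]
 [224.   26.2 -15.6  46. ]
 [230.   31.9 -15.8  44. ]
 [236.   37.4 -15.9  43. ]
 [242.   43.1 -16.1  41.7]
 [248.   49.1 -16.2  39.4]
 [254.   58.1 -16.8  28.9]
 [260.   61.4 -16.5  35.6]
 [266.   67.  -16.6  35.6]
 [272.   72.6 -16.7  35.5]]
[[116.  -58.3  14.8  50. ]
 [122.  -54.5  15.8  33. ]
 [128.  -49.9  15.8  34. ]
 [134.  -45.2  14.2  61.6]
 [140.  -41.   14.   65.5]
 [146.  -36.7  14.2  64.5]
 [152.  -32.4  14.4  62.9]
 [158.  -28.   14.5  62.3]
 [164.  -23.5  14.6  60.9]
 [170.  -19.   14.8  59.8]
 [176.  -14.4  14.9  57.6]
 [182.   -9.4  15.3  56.4]
 [188.   -4.6  15.5  55.2]
 [194.    0.3  15.6  54. ]
 [200.    5.   15.5  52.2]
 [206.   10.3  15.9  50.6]
 [212.   15.3  16.   48.9]
 [218.   21.   16.3  47.5]
 [224.   26.1  16.4  46.5]
 [230.   31.7  16.6  44.7]
 [236.   37.4  16.8  43. ]
 [242.   43.2  17.   41.4]
 [248.   49.2  17.3  39. ]
 [254.   58.3  18.2  28.6]
 [260.   61.4  17.8  35.8]
 [266.   67.2  17.9  35.4]
 [272.   72.7  17.9  36.2]]
```

View pics/w17z.png

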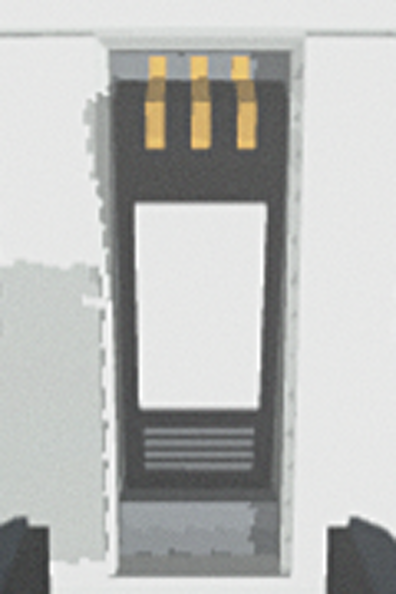

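```bash
python3 -m jog '[[-0.0198,-0.0039,-0.018,-1.32,5.51,0,-0.2],[-0.0198,-0.0039,-0.018,-1.32,5.51,0,-0.2],[-0.0198,-0.004,-0.018,-1.32,5.51,0,-0.2],[0,0,0,0,0,0,-0.2],[0,0,0,0,0,0,-0.2]]' 40; python3 -c "
from st import *
rel((591.7,3.3),.235)
p=vision.snapshot('wrist'); i=p['image']; cv2.imwrite('pics/w18.png',i)
import pickle; pickle.dump(p,open('w18.pkl','wb'))"
```

```text
time_s: 20.9
eef_pos: [565.5, -2.7, 104.8]
ee_rot: [-0.142, -0.115, 0.983, -0.016]
force: [0.6, 0.9, 0.0]
finger_gap: 0.601
along,lat,z -26.882800616444904 0.2360105878029122 104.77421043866825 | lean along deg 16.490443149516565 lean lat -0.05779906103688689 yaw err deg -0.08316739370765365 gap 0.6007635655404168 F [0.6  0.91 0.  ] t 20.9
```

View pics/w18.png

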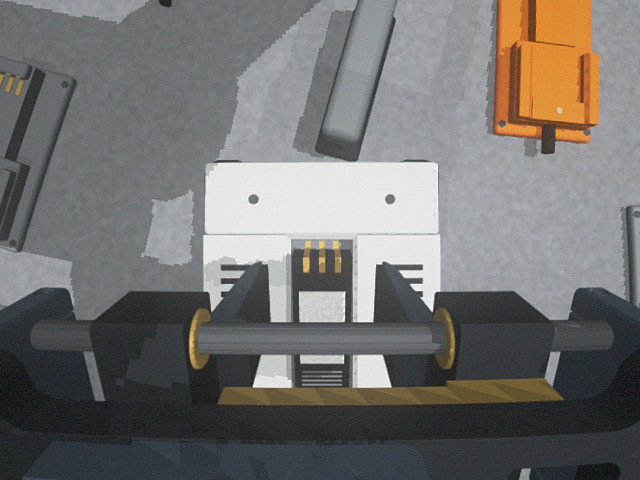

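```bash
python3 -m jog '[[-0.0055,-0.0013,-0.02,0,0,0,-0.2],[-0.0045,-0.0011,-0.016,0,0,0,-0.2],[-0.0026,-0.0009,-0.009,0,0,0,-0.2],[0,0,0,0,0,0,-0.2]]'; python3 -c "
from st import *
rel((591.7,3.3),.235)"
```

```text
time_s: 21.45
eef_pos: [552.6, -6.2, 60.0]
ee_rot: [-0.143, -0.115, 0.983, -0.017]
force: [-0.2, -0.5, 0.1]
finger_gap: 0.602
along,lat,z -40.258674542220184 -0.0944708525775145 60.02967067645801 | lean along deg 16.568490551190298 lean lat -0.052523205967754276 yaw err deg -0.09580048043039871 gap 0.6020521821553899 F [-0.2  -0.52  0.09] t 21.45
```

```bash
python3 -m jog '[[0,0,-0.0005,0,0,0,1],[0,0,0,0,0,0,1],[0,0,0,0,0,0,1],[0,0,0,0,0,0,1]]' 40; python3 -c "
from st import *
rel((591.7,3.3),.235)
p=vision.snapshot('wrist'); i=p['image']; cv2.imwrite('pics/w19.png',i[160:330,200:440])"
```

```text
time_s: 21.95
eef_pos: [552.9, -6.1, 59.5]
ee_rot: [-0.143, -0.115, 0.983, -0.017]
force: [-0.1, -0.6, 2.6]
finger_gap: 0.411
along,lat,z -39.965625866581796 -0.1440448854681599 59.540629690864485 | lean along deg 16.561971060706288 lean lat -0.0356351726052716 yaw err deg -0.08464223412320503 gap 0.41091125623258024 F [-0.09 -0.56  2.6 ] t 21.95
```

View pics/w19.png

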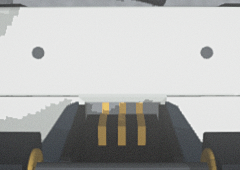

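```bash
python3 -m jog '[[-0.002,-0.0005,0.0011,0,0,0,1],[-0.002,-0.0005,0.0004,0,0,0,1],[0,0,-0.0005,0,0,0,1],[0,0,0,0,0,0,1]]'; python3 -c "
from st import *
rel((591.7,3.3),.235)
p=vision.snapshot('wrist'); i=p['image']; cv2.imwrite('pics/w20.png',cv2.resize(i[160:330,200:440],None,fx=2.5,fy=2.5))"
```

```text
time_s: 22.5
eef_pos: [548.4, -7.2, 60.4]
ee_rot: [-0.144, -0.115, 0.983, -0.017]
force: [0.0, 0.6, 3.0]
finger_gap: 0.405
along,lat,z -44.54515915666336 -0.09943825280605316 60.40000418635615 | lean along deg 16.61467482337854 lean lat -0.04986156532959032 yaw err deg -0.08694006629174783 gap 0.4053780543938657 F [0.01 0.58 2.95] t 22.5
```

View pics/w20.png

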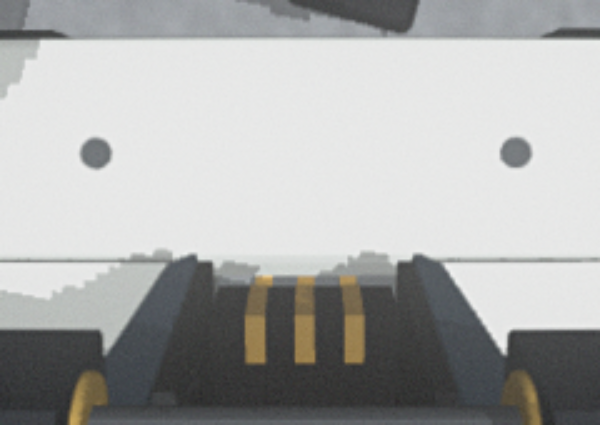

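```bash
python3 -m jog '[[0.0008,0.0002,-0.0003,0,0,0,1],[0,0,0,0,0,0,1]]';python3 -m jog '[[0,0,0,0,0,0,0.14],[0,0,0,0,0,0,0.05],[0,0,0,0,0,0,-0.05],[0,0,0,0,0,0,-0.2],[0,0,0,0,0,0,-0.2]]'; python3 -c "
from st import *
rel((591.7,3.3),.235)
p=vision.snapshot('wrist'); i=p['image']; cv2.imwrite('pics/w21.png',i)"
```

```text
time_s: 22.8
eef_pos: [549.5, -6.9, 60.0]
ee_rot: [-0.143, -0.115, 0.983, -0.017]
force: [-0.4, 0.4, 2.8]
finger_gap: 0.407
time_s: 23.42
eef_pos: [549.3, -6.9, 60.0]
ee_rot: [-0.143, -0.115, 0.983, -0.017]
force: [0.2, 0.2, 0.6]
finger_gap: 0.6
along,lat,z -43.57519263627845 -0.07813283711643995 60.02770624535258 | lean along deg 16.598232971403963 lean lat -0.048054765499660104 yaw err deg -0.0844904614938057 gap 0.599870701096148 F [0.25 0.16 0.6 ] t 23.425
```

View pics/w21.png

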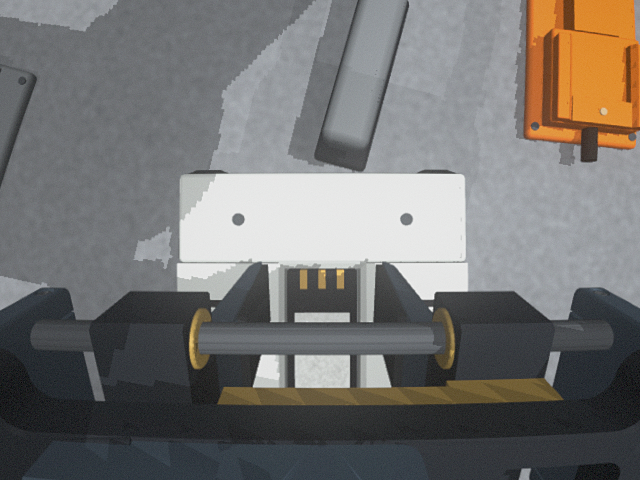

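```bash
python3 -m jog '[[0.0137,0.0033,0.048,0,0,0,-0.2],[0.019,0.0047,0.011,1.29,-5.38,0,1],[0.019,0.0047,0.011,1.29,-5.38,0,1],[0.019,0.0047,0.011,1.29,-5.38,0,1],[0,0,0,0,0,0,1]]' 30
cat > prof.py <<'E'
from st import *
import sys,pickle
rel((591.7,3.3),.235)
n=sys.argv[1]
p=vision.snapshot('wrist'); i=p['image']; cv2.imwrite(f'pics/{n}.png',i);pickle.dump(p,open(n+'.pkl','wb'))
y=.235;u=np.array([np.cos(y),np.sin(y)]);v=np.array([-u[1],u[0]])
for lat in (-14,14):
  for al in (-66,-53,-45,-30,-15,0,15,30,40):
    P=np.array([*(np.array([591.7,3.3])+al*u+lat*v),52]); c=proj(p,P)[0].round().astype(int)
    q=np.median(cloud(p,[[c[0]+a,c[1]+b] for a in(-1,0,1) for b in (-1,0,1)]),0); print(lat,al,c,round(q[2],1))
E
python3 prof.py w22
```

```text
time_s: 24.1
eef_pos: [620.1, 10.3, 142.0]
ee_rot: [0.001, -0.116, 0.993, 0.0]
force: [-0.5, -0.2, -0.1]
finger_gap: 0.192
along,lat,z 29.300941323212392 0.21171422777028506 142.04541199436844 | lean along deg -0.076778435550862 lean lat -0.020883431455488308 yaw err deg -0.08673916958844416 gap 0.19207910566574957 F [-0.5  -0.19 -0.07] t 24.1
-14 -66 [301 112] 51.0
-14 -53 [302 132] 51.3
-14 -45 [302 143] 51.3
-14 -30 [302 165] 51.2
-14 -15 [302 186] 51.2
-14 0 [303 206] 51.3
-14 15 [303 226] 50.5
-14 30 [303 245] 51.2
-14 40 [304 257] 51.1
14 -66 [342 112] 51.4
14 -53 [342 132] 51.5
14 -45 [341 143] 51.0
14 -30 [341 165] 51.7
14 -15 [341 186] 51.3
14 0 [341 206] 51.0
14 15 [340 226] 51.1
14 30 [340 245] 51.0
14 40 [340 257] 51.2
```

View pics/w22.png

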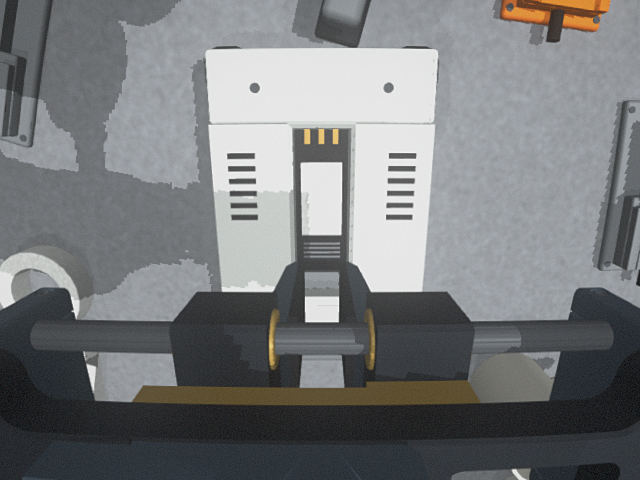

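```bash
python3 -m jog '[[-0.02,0.0,0.06,0,0,0,1],[-0.03,0.05,0.06,0,0,0,1],[-0.02,0.06,0.0,0,0,0,1],[-0.02,0.06,0,0,0,0,1],[0,0,0,0,0,0,1]]'
python3 - <<'E'
from h import *
p=vision.snapshot('top'); cv2.imwrite('pics/top2.png',p['image'])
p=vision.snapshot('side'); cv2.imwrite('pics/side2.png',p['image'])
p=vision.snapshot('wrist'); cv2.imwrite('pics/w23.png',p['image'])
for c,l in (((511,297.5),.297),):
  u=np.array([np.cos(l),np.sin(l)]);v=np.array([-u[1],u[0]])
  for a in(-45,0,30):
    P=np.array([*(np.array(c)+a*u+13*v),38]);q=proj(p,P)[0].round().astype(int)
    if 0<q[0]<639 and 0<q[1]<479: print(a,q,cloud(p,[q])[0][2])
E
```

```text
time_s: 24.78
eef_pos: [536.2, 169.7, 244.5]
ee_rot: [-0.002, -0.119, 0.993, 0.0]
force: [0.5, -0.1, 0.0]
finger_gap: 0.009
-45 [457 176] 37.95386089022492
0 [456 217] 37.16281955533344
30 [455 243] 38.234295615122676
```

View pics/top2.png

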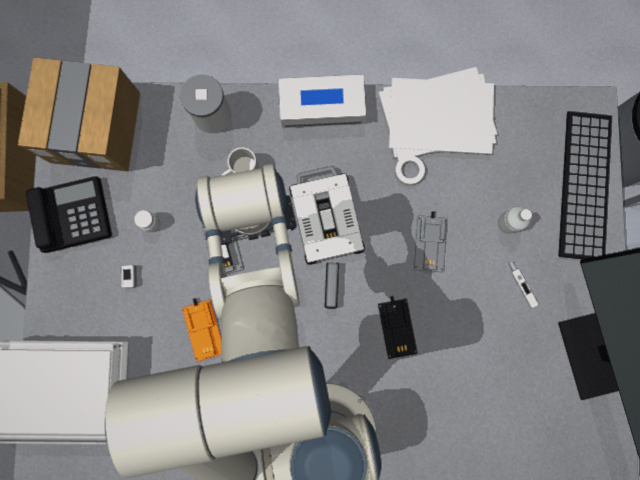

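View pics/side2.png

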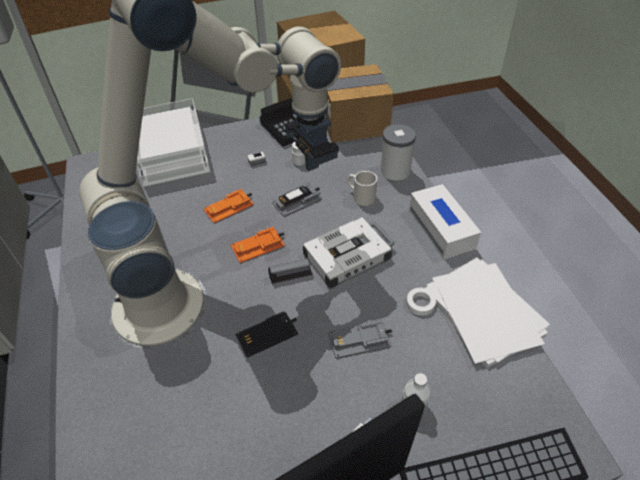

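View pics/w23.png

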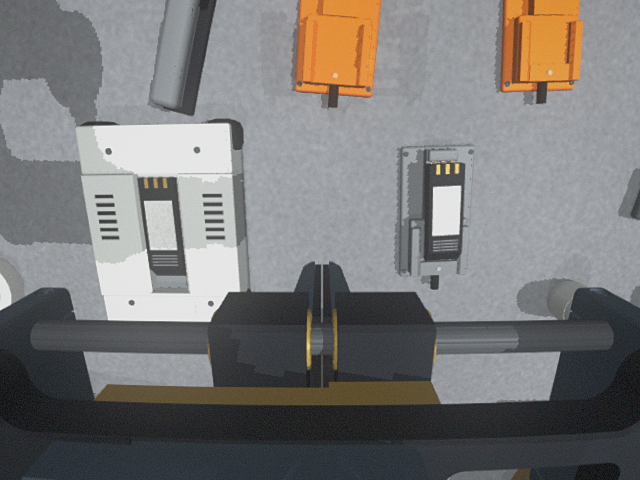

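The pictures show the charged pack flush in the bay, around (160,225) in the wrist view. The flat pack lies level in the grey cradle, around (444,210), the other grey cradle is empty, and the remaining objects are where they were. I'm handing the job in.

```bash
python3 -c "
from bench import bot
print(bot.finish_job())"
```

```text
the job is handed in; nothing more can be done
None
```

The battery change is done and handed in at about 25 s of the 64 s allowed. The highest force I read during the job was about 30 N.

- **Flat pack out:** I pressed its bevelled end down and it stayed tipped. I drew it out by the contact end and set it in the empty grey cradle. Depth shows its top level at 37–38 mm all along, against 38 mm nominal.
- **Charged pack in:** It is now seated in the monitor's bay. Depth readings put its top at 50.5–51.7 mm, the same as the monitor's back around it (51.0–51.4 mm), so it is flush. Its label is up and its contacts are at the contact end.
- **What went wrong on the way:** On the first release in the bay, the charged pack rocked contact end up to about 16° and slid roughly 4 mm towards the thumb well. I took hold of the contact end again, drew the pack back and let it go resting on the floor's edge, and it then lay flat. I did not press it down afterwards.
- **Other things on the desk:** The other cradle is empty, and the final top and side views show nothing else visibly moved. In the top view the arm hid one orange look-alike cradle and partly the mug, but both show in place in the side view.

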